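# Dock the jar tray and hold the jam funnel over the jar

## Task

Slide the wooden tray, with the blue jar standing on it, into the green-railed filling dock, under the rail lips, until it is fully home against the back stop, and let go of it. Then pick up the jam funnel with the black handle, carry it clear over the row of bottles and jars and hold it level, spout down, centred over the blue jar's mouth with its outlet about a centimetre above the rim, never letting it touch the jar and without knocking anything else about. Finish while still holding the funnel there: do not put it down or let go.

Things in the scene. Friction and masses are not known exactly. Their poses are not given: they have to be found in the camera images.
- dock: Fixed filling dock, no floor: green steel rails, dark wooden back stop; open to its -y, tray goes in along +y (within 0.2 rad of world +y). Origin on the worktop where the tray's origin is when home. Rails 140 apart inside, 24 high, y -50 to 90; lips at height 24-29 reach in to x +-59; flared lead-ins from y -85, 163 wide at the mouth, 186 outside. Stop face y = 86, 32 high.
- tray: Loose wooden tray, about 0.35 kg, flat on the worktop. Origin: centre of underside; +y to its leading end. 130 wide (x), 170 long (y +-85), floor 6 thick, rim 18 high. Behind it a strip 30 wide, 8 high bears an upright red grip fin: 14 thick (x), 32 long, centre x 0, y -107, top 52 high. Take the fin from above, fingers closing along x. Sliding takes about 3 to 8 N.
- jar: Open straight blue stoneware jar, about 0.32 kg, standing loose on the tray's floor near its middle. Origin at the centre of its underside, z up. Outer diameter 76, height 90, wall 4, mouth 68 wide.
- jar_rim (a point): Centre of the blue jar's mouth, at the level of the rim (90 above the jar's underside).
- funnel: Aluminium jam funnel, about 0.15 kg, standing loose on its spout on the cork trivet at the right. Origin: centre of the spout's outlet, its lowest point; z up. Spout 48 outer diameter up to z 22, cone to the 104 wide mouth at z 60, top at 68. Black bar handle along local -x, x -50 to -120, 12 thick (y), z 44 to 68.
- funnel_grip (a point): Middle of the funnel's black handle, at x = -85, z = 56 in the funnel's frame; take it from above, fingers closing along the funnel's y.
- trivet: Round cork trivet fixed to the worktop, diameter 120, 8 high; origin under its centre. The funnel stands on it.
- oil_bottle: Amber oil bottle with cork, diameter 60, 210 high (cork included); bystander in the row between funnel and tray. Origin at the centre of its underside.
- pepper_mill: Dark wooden pepper mill, diameter 56, 190 high; bystander in the same row. Origin at the centre of its underside.
- spread_jar: Brown jar with white cap and label, diameter 64, 120 high; bystander in the same row. Origin at the centre of its underside.
- mug: White mug, diameter 80, 95 high; handle along its local +y, bystander at the back. Origin at the centre of its underside.
- sauce_jar: Red closed jar with brass cap, diameter 68, 110 high; bystander on the left, nearer the robot than the dock. Origin at the centre of its underside.
Not all that is in view belongs to the job. Leave any pink or purple look-alike of the funnel alone.

How it is judged:
By the outcome, as a careful person would: the job done as asked, in the order asked, and still so for the second after the job is handed in, while the arm keeps its last pose, push and grip.
It also fails if it takes over 72 s, if anything falls off the work surface, if the arm or the gripper's body presses on something with over 40 N, if the wrist force passes 120 N, or if a joint passes its speed limit or range.

## Robot

A 6-joint arm with a two-finger parallel gripper is mounted at the origin on the work surface. World frame = base frame: x ahead of the robot, y to its left, z up, the work surface at z = 0. Lengths are in m, angles in rad, forces in N, time in s.
With the tool pointing down it reaches from about 0.375 to 0.975 m from the base axis. Payload 3.8 kg.
Tool frame: the origin (TCP) lies midway between the tips of the shut fingers; the grasp point (between the pads) lies 19 mm behind it; z points along the fingers, y is the line along which they close (so a half turn about z gives the same grasp; the last joint's range is limited). The gripper opens to 85 mm and grips with 20 to 120 N. Pads are 22 mm wide; open, the fingers measure 114 mm over their backs; the gripper's body (76 mm by 85 mm) begins 54 mm behind the grasp point. The pads swing forward as they close: fully open they stand 13 mm farther back than shut.
Start: joints at [1.089, 0.264, 1.604, -0, 1.274, -0.037], TCP at [0.29, 0.609, 0.196] pointing down, gripper open.
Joint ranges: [-2.63, 2.63], [-0.94, 2.18], [0.31, 2.57], [-1.31, 4.45], [0, 2.66], [-2.55, 2.55]. Speed limits (rad/s): [2.57, 2.57, 3.14, 3.14, 3.14, 3.14].

## Interface

Orientations are given as a rotation vector (axis times angle).
In Python, from workcell import bot, read_camera, camera_info, ticket gives the robot as it stands.
- The arm moves only by the tool servo_tool, never from a script. Its argument "targets" is a list of rows, each an object of numbers: "hand": the closure, from -1 (fully open) to 1 (shut); "x", "y", "z": the shift along the tool's x, y, z as a fraction of full scale; "roll": the turn about the tool's z as a fraction of full scale. In form: [{"hand": .., "x": .., "y": .., "z": .., "roll": ..}, ...]. A call has 1 to 10 rows; each row is the pose to reach, as a shift and turn from the pose commanded when the call began, along the tool's axes at that moment, turning the shorter way round; what a row does not reach only later rows make up. Full scale, the value 1, is 50 cm for a shift and 180 degrees for a turn. A row lasts 1/12 s, in which the tool goes at most 41.7 mm and 7.16 degrees, less where a joint would pass 70% of its speed; a pose out of reach is approached as far as the arm can. A call with a number of a shift or a turn outside -1 to 1 is refused whole. A call with a gripper value outside its range is refused whole. The fingers move at their own pace and stop on an object; "grip_force" is the grip in N (left out, the last holds). Time passes only in rows, so rows that repeat a pose let the fingers close. It gives the time, the measured TCP pose, the force, the opening and the grip force at its end, in the units of the state.
- bot.read_state(): the state, without advancing time (a new reading comes with each control period).
- read_camera(name): name is "side" or "top"; returns the picture (384x512x3 uint8, red, green, blue); there is no depth.
- camera_info(name): a dict with "fx", "fy", "cx", "cy" (pixels), "eye" and "orientation" of the camera in the world. Camera axes: x right, y down, z forward; pixel columns grow to the right and rows downward; lengths in m; the calibration is good to about 2 mm. A picture is of the moment at which its call begins. camera_info takes no time and is no camera call.
- ticket.finish_job(): hands the job in; it is judged then, once.
The state is a dict: "time": time; "q": joint angles; "joint_vel": joint speeds; "joint_torque": joint torques, N m; "tool_pos": TCP position; "tcp_rot": TCP orientation; "wrist_force": force on the tool from outside, world axes, zero at the start; "torque": the same for the moment, N m; "width": opening from 0.0 (shut) to 1.0 (fully open); "grip_force": force on a finger pad.
Only numpy, scipy, OpenCV 4.12 (cv2) and the standard library are available. Lean on these libraries where they do the work, as an engineer would, in place of code of your own. Each camera call takes 0.05 s, during which the arm holds its last target. There are 200 camera calls.

## Working session

There is one attempt and no reset: what is moved stays moved. The work goes in short steps, Python scripts to look and compute and a tool call to move; the robot and the scene stay as the last step left them, time stands still between calls to the robot, and variables do not carry over. Pictures are saved under pics/ and viewed, at most 10 in all, crops included, and the job is handed in when it is done.

Besides the shell and the picture viewer there is one more tool, called after ">>>" by a JSON object that holds its "fn" and its "kwargs", one argument or row to a line. servo_tool: Moves the arm, as the interface text tells. Its arguments: {"type":"object","properties":{"targets":{"type":"array"},"grip_force":{"type":"number"}},"required":["targets"]}

```bash
mkdir -p pics; ls; python3 - <<'E'
from workcell import bot, read_camera, camera_info
import cv2
print(bot.read_state())
for n in("side","top"):
    print(camera_info(n)); cv2.imwrite(f"pics/{n}0.png",read_camera(n)[:,:,::-1])
E
```

```text
pics
{'time': 0.0, 'q': array([ 1.08913403e+00,  2.64767316e-01,  1.60534170e+00, -4.81802888e-06,
        1.27371498e+00, -3.69227689e-02]), 'joint_vel': array([ 8.86955099e-04,  1.40800505e-03, -5.39977685e-05,  3.47924961e-04,
        1.22300699e-03,  1.57341959e-03]), 'joint_torque': array([-2.05198769e-03, -5.15106797e+01, -3.67314613e+01, -3.86487536e-04,
        1.28998450e-02, -1.81850532e-05]), 'tool_pos': array([0.29004722, 0.60862132, 0.19457002]), 'tcp_rot': array([-0.69272428, -3.06368399,  0.00338907]), 'wrist_force': array([0.07825429, 0.11120995, 0.11176567]), 'torque': array([-0.00954124, -0.00736414,  0.04073404]), 'grip_force': 0.0, 'width': 1.0009903642704512}
{'fx': 422.7905985132364, 'fy': 422.7905985132364, 'cx': 257.31064167379014, 'cy': 198.9368365989696, 'eye': array([ 0.0663111 , -1.31484467,  0.93128675]), 'orientation': array([-2.11462369,  0.35720112, -0.2309739 ])}
{'fx': 369.36450328478577, 'fy': 369.36450328478577, 'cx': 253.82092168386683, 'cy': 189.15368414213387, 'eye': array([ 0.25046241, -0.08853432,  1.49641251]), 'orientation': array([-2.13382612,  2.09649359, -0.20693013])}
```

View pics/top0.png

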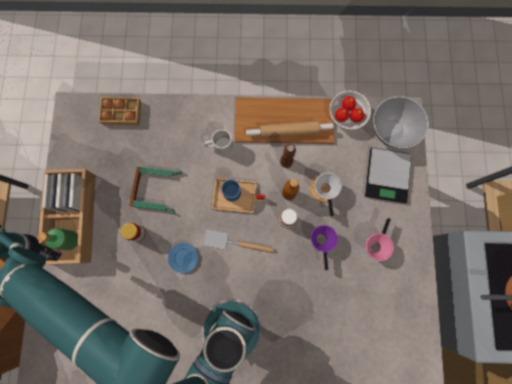

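View pics/side0.png

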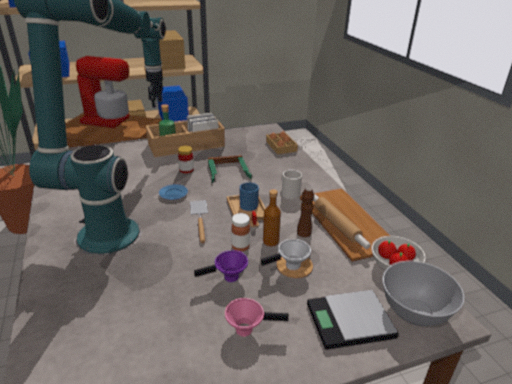

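The top view shows the dock at (155,190), the tray with the blue jar at (235,195), its red fin at (261,197), and a row of bottles at (290,155), (291,189) and (289,217). There are three funnel candidates:
- aluminium, on the cork trivet, at (328,187)
- purple, at (323,238)
- pink, at (380,247)

The aluminium one matches the description. I'll confirm it in an enlarged crop.

```bash
cat > h.py <<'E'
import numpy as np, cv2
from scipy.spatial.transform import Rotation as R
from workcell import bot, read_camera, camera_info
def ray(n,u,v):
    c=camera_info(n); d=R.from_rotvec(c['orientation']).apply([(u-c['cx'])/c['fx'],(v-c['cy'])/c['fy'],1.]); return c['eye'],d
def onz(n,u,v,z):
    e,d=ray(n,u,v); return (e+d*(z-e[2])/d[2])
def proj(n,p):
    c=camera_info(n); q=R.from_rotvec(c['orientation']).inv().apply(np.array(p)-c['eye']); return c['fx']*q[...,0]/q[...,2]+c['cx'],c['fy']*q[...,1]/q[...,2]+c['cy']
E
python3 - <<'E'
import cv2
im=cv2.imread('pics/top0.png')
cv2.imwrite('pics/crop_top.png',cv2.resize(im[140:260,120:350],None,fx=3.4,fy=3.4,interpolation=cv2.INTER_CUBIC))
im=cv2.imread('pics/side0.png')
cv2.imwrite('pics/crop_side.png',cv2.resize(im[140:290,190:340],None,fx=4,fy=4,interpolation=cv2.INTER_CUBIC))
E
```

```text
(no output)
```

View pics/crop_top.png

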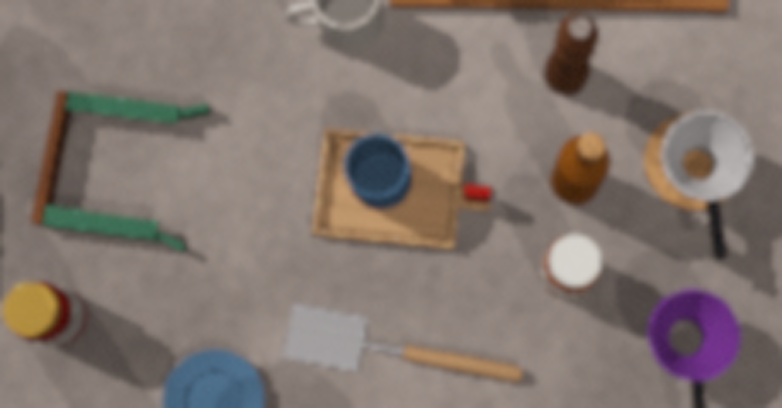

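View pics/crop_side.png

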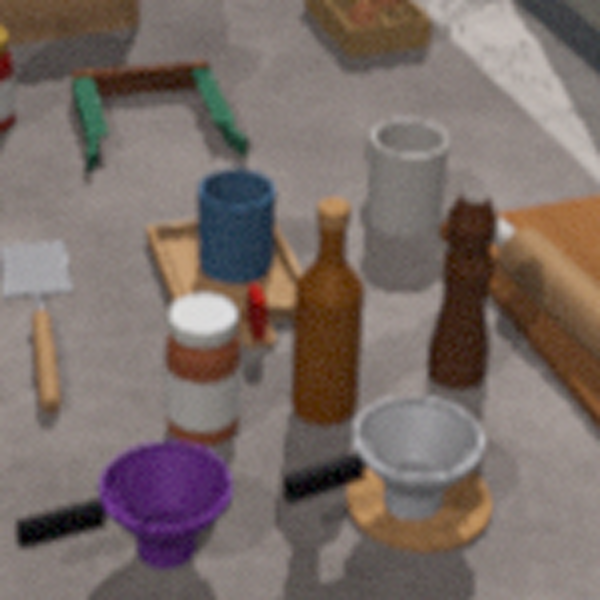

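The crops confirm it: the aluminium funnel stands on cork at top (328,187), with its black handle at about (331,208). The purple and pink ones are the look-alikes. Next I'll measure.

```bash
cat > m.py <<'E'
from h import *
def blobs(n,im,lo,hi,box,mn=15):
    hsv=cv2.cvtColor(im,cv2.COLOR_RGB2HSV); m=cv2.inRange(hsv,np.array(lo),np.array(hi))
    k=np.zeros_like(m); x0,y0,x1,y1=box; k[y0:y1,x0:x1]=m[y0:y1,x0:x1]
    cs,_=cv2.findContours(k,cv2.RETR_EXTERNAL,cv2.CHAIN_APPROX_NONE)
    return sorted([c for c in cs if cv2.contourArea(c)>=mn],key=cv2.contourArea,reverse=True)
def plane(n,c,z): return np.array([onz(n,u,v,z)[:2] for u,v in c.reshape(-1,2)])
def rect(n,c,z):
    P=plane(n,c,z); (cx,cy),(w,h),a=cv2.minAreaRect((P*1000).astype(np.float32))
    return f"c=({cx:.1f},{cy:.1f}) size=({w:.1f},{h:.1f}) a={a:.1f}"
E
python3 - <<'E'
from m import *
im=cv2.imread('pics/top0.png')[:,:,::-1].copy()
def go(name,lo,hi,box,z,mn=15):
    for c in blobs('top',im,lo,hi,box,mn)[:3]:
        x=cv2.moments(c); print(name,cv2.contourArea(c),"px %.1f %.1f"%(x['m10']/x['m00'],x['m01']/x['m00']),rect('top',c,z))
go('green',(60,60,30),(95,255,255),(120,160,190,220),.029)
go('stop',(0,60,30),(14,220,140),(125,160,150,215),.032)
go('fin',(0,170,90),(6,255,255),(250,185,275,205),.052,5)
go('tray',(8,60,100),(25,200,255),(205,170,275,225),.018)
go('jar',(98,90,30),(120,255,255),(210,170,250,210),.096)
go('white',(0,0,170),(179,60,255),(275,200,305,235),.120)
go('handle',(0,0,0),(179,255,45),(318,195,340,225),.076,5)
for p in [(291,189),(290,200),(328,187),(331,208)]: print(p,cv2.cvtColor(im,cv2.COLOR_RGB2HSV)[p[1],p[0]])
# funnel rim ellipse: non-brown, bright region
hsv=cv2.cvtColor(im,cv2.COLOR_RGB2HSV)
sub=hsv[165:215,310:350]
np.set_printoptions(linewidth=250)
print(sub[:,:,2][::2,::2]); print(sub[:,:,1][::2,::2])
E
```

```text
green 157.0 px 149.7 205.4 c=(469.7,322.8) size=(167.4,23.9) a=81.5
green 138.5 px 157.4 171.4 c=(612.0,306.1) size=(165.7,22.3) a=85.3
stop 165.0 px 134.7 185.5 c=(552.1,401.5) size=(25.1,163.7) a=83.6
fin 17.0 px 259.8 196.4 c=(511.9,-103.6) size=(12.1,27.8) a=1.0
tray 987.5 px 236.0 197.4 c=(521.7,-17.8) size=(211.4,137.1) a=85.5
jar 231.0 px 231.1 189.9 c=(527.7,7.5) size=(71.2,62.0) a=1.5
white 165.0 px 288.6 215.9 c=(427.4,-212.7) size=(52.7,56.4) a=1.0
handle 14.0 px 330.5 208.3 c=(471.1,-379.6) size=(55.3,8.1) a=3.9
(291, 189) [ 13 216  98]
(290, 200) [10 76 90]
(328, 187) [ 13 124 107]
(331, 208) [170  21  37]
[[131 126 129 132 134 137 140 147 147 146 149 149 148 145 143 146 146 146 145 147]
 [125 126 131 133 132 131 132 137 142 145 149 150 148 141 139 144 146 145 147 149]
 [ 92 107 117 129 132 130 130 132 141 146 143 145 145 140 142 145 146 145 146 149]
 [ 85  88  88  97 116 126 129 134 139 148 146 143 144 139 141 146 146 145 145 147]
 [ 86  87  87  85  91 123 149 149 147 151 151 155 146 139 139 145 143 143 146 150]
 [ 84  84  92 102 120 145 142 128 124 123 131 146 152 149 
[... 2978 characters left out ...]
15  16  28  35  36  36  34  37  34]
 [ 37  34  51  99 128 133 129 117  95  46  21  66  40  33  37  34  33  36  32  34]
 [ 36  34  36  36  49  91 115 109 106  89  20  35  36  40  35  32  33  36  36  36]
 [ 37  36  36  34  34  34  42  38  34  34  16  37  33  35  35  35  32  34  32  31]
 [ 36  34  35  37  33  36  38  39  32  34  24  28  34  36  34  38  38  32  35  37]
 [ 35  33  35  35  35  36  36  37  35  37  22  30  32  34  34  33  33  33  35  35]
 [ 36  35  35  36  34  36  37  35  38  38  29  32  33  32  35  34  38  33  33  38]
 [ 33  38  33  34  37  35  33  38  38  36  26  25  32  31  34  35  37  34  35  35]
 [ 31  35  35  39  36  33  38  36  33  34  34  13  35  33  32  34  36  35  33  32]]
```

```bash
cat >> m.py <<'E'
S=6
def up(im,box,f=None):
    x0,y0,x1,y1=box
    return cv2.resize(im[y0:y1,x0:x1],None,fx=S,fy=S,interpolation=cv2.INTER_CUBIC)
def ublobs(im,lo,hi,box,mn=15,op=0):
    m=cv2.inRange(cv2.cvtColor(up(im,box),cv2.COLOR_RGB2HSV),np.array(lo),np.array(hi))
    if op: m=cv2.morphologyEx(m,cv2.MORPH_OPEN,np.ones((op,op)))
    cs,_=cv2.findContours(m,cv2.RETR_EXTERNAL,cv2.CHAIN_APPROX_NONE)
    cs=sorted([c for c in cs if cv2.contourArea(c)>mn*S*S],key=cv2.contourArea,reverse=True)
    return [(c.reshape(-1,2)+.5)/S-.5+np.array(box[:2]) for c in cs]
def mm(n,c,z): return 1000*plane(n,c,z)
def edge(P,axis,sgn,lo,hi):
    """extreme boundary along axis in bins of other axis within [lo,hi], line fit: value at mid, slope"""
    o=1-axis; b=np.arange(lo,hi,3.); X=[];Y=[]
    for t in b:
        s=P[(P[:,o]>=t)&(P[:,o]<t+3)]
        if len(s): X.append(t+1.5); Y.append((s[:,axis]*sgn).max()*sgn)
    k=np.polyfit(X,Y,1); r=np.array(Y)-np.polyval(k,X); m=abs(r)<2.5
    k=np.polyfit(np.array(X)[m],np.array(Y)[m],1); return k, np.std(r[m])
def circ(P):
    (cx,cy),(a,b),_=cv2.fitEllipse(cv2.convexHull(P.astype(np.float32))); return np.round([cx,cy,a,b],1)
E
python3 - <<'E'
from m import *
im=cv2.imread('pics/top0.png')[:,:,::-1].copy()
G=ublobs(im,(60,60,30),(95,255,255),(120,160,190,220))
for g in G[:2]:
    P=mm('top',g,.029); print('rail',P.min(0).round(1),P.max(0).round(1))
    for s in(1,-1):
        k,r=edge(P,0,s,270,375); print('  x edge',s,'at y=300 %.1f slope %.4f res %.2f'%(np.polyval(k,300),k[0],r))
st=ublobs(im,(0,60,30),(14,220,140),(125,160,150,215))[0]
P=mm('top',st,.032); print('stop',P.min(0).round(1),P.max(0).round(1))
for s in(1,-1):
    k,r=edge(P,1,s,490,600); print('  y edge',s,'at x=548 %.1f slope %.4f res %.2f'%(np.polyval(k,548),k[0],r))
t=ublobs(im,(8,60,100),(25,200,255),(205,170,275,225),op=40)[0]
P=mm('top',t,.018); print('tray',P.min(0).round(1),P.max(0).round(1))
for s in(1,-1):
    k,r=edge(P,0,s,-70,50); print('  x edge',s,'at y=-10 %.1f slope %.4f res %.2f'%(np.polyval(k,-10),k[0],r))
    k,r=edge(P,1,s,470,570); print('  y edge',s,'at x=520 %.1f slope %.4f res %.2f'%(np.polyval(k,520),k[0],r))
f=ublobs(im,(0,170,70),(8,255,255),(250,185,275,205),mn=5)[0]; P=mm('top',f,.052); print('fin',P.min(0).round(1),P.max(0).round(1),P.mean(0))
j=ublobs(im,(98,80,20),(120,255,255),(210,170,250,215))[0]; P=mm('top',j,.096); print('jar',P.min(0).round(1),P.max(0).round(1))
fu=ublobs(im,(0,0,60),(179,24,255),(310,165,350,210),op=10)[0]; P=mm('top',fu,.076); print('funnel',P.min(0).round(1),P.max(0).round(1),circ(P))
h=ublobs(im,(0,0,0),(179,255,60),(322,198,340,225),mn=5)[0]; P=mm('top',h,.076); print('handle',P.min(0).round(1),P.max(0).round(1)); 
k=np.polyfit(P[:,0],P[:,1],1); print('  y=%.4f*x+%.1f'%tuple(k), 'axis dir from funnel')
for nm,lo,hi,b,z in [('white',(0,0,165),(179,40,255),(275,200,305,235),.12),('oil',(8,150,40),(20,255,255),(278,172,305,205),.21),('mill',(0,60,20),(14,255,120),(275,135,305,170),.19)]:
    w=ublobs(im,lo,hi,b)[0]; P=mm('top',w,z); print(nm,P.min(0).round(1),P.max(0).round(1))
E
```

```text
rail [443.2 239.1] [493.3 405.5]
  x edge 1 at y=300 478.1 slope 0.1357 res 0.66
  x edge -1 at y=300 457.0 slope 0.1068 res 0.40
rail [597.1 219.9] [630.2 389.6]
  x edge 1 at y=300 621.2 slope 0.1083 res 0.39
  x edge -1 at y=300 600.7 slope 0.1172 res 0.45
stop [468.1 383.3] [633.5 423.3]
  y edge 1 at x=548 415.1 slope -0.1204 res 0.33
  y edge -1 at x=548 389.6 slope -0.1145 res 0.91Traceback (most recent call last):
  File "<stdin>", line 13, in <module>
  File "m.py", line 21, in mm
    def mm(n,c,z): return 1000*plane(n,c,z)
                               ~~~~~^^^^^^^
  File "m.py", line 7, in plane
    def plane(n,c,z): return np.array([onz(n,u,v,z)[:2] for u,v in c.reshape(-1,2)])
                                       ~~~^^^^^^^^^
  File "h.py", line 7, in onz
    e,d=ray(n,u,v); return (e+d*(z-e[2])/d[2])
        ~~~^^^^^^^
  File "h.py", line 5, in ray
    c=camera_info(n); d=R.from_rotvec(c['orientation']).apply([(u-c['cx'])/c['fx'],(v-c['cy'])/c['fy'],1.]); return c['eye'],d
ValueError: time passes only in moves, steps and waits
```

```bash
python3 - <<'E'
s=open('h.py').read()
s=s.replace("def ray","import functools\nci=functools.cache(camera_info)\ndef ray",1).replace("c=camera_info(n)","c=ci(n)")
open('h.py','w').write(s)
E
python3 - <<'E'
from m import *
im=cv2.imread('pics/top0.png')[:,:,::-1].copy()
t=ublobs(im,(8,60,100),(25,200,255),(205,170,275,225),op=40)[0]
P=mm('top',t,.018); print('tray',P.min(0).round(1),P.max(0).round(1))
for s in(1,-1):
    k,r=edge(P,0,s,-70,50); print('  x edge',s,'at y=-10 %.1f slope %.4f res %.2f'%(np.polyval(k,-10),k[0],r))
    k,r=edge(P,1,s,470,570); print('  y edge',s,'at x=520 %.1f slope %.4f res %.2f'%(np.polyval(k,520),k[0],r))
f=ublobs(im,(0,170,70),(8,255,255),(250,185,275,205),mn=5)[0]; P=mm('top',f,.052); print('fin',P.min(0).round(1),P.max(0).round(1),P.mean(0))
j=ublobs(im,(98,80,20),(120,255,255),(210,170,250,215))[0]; P=mm('top',j,.096); print('jar',P.min(0).round(1),P.max(0).round(1))
fu=ublobs(im,(0,0,60),(179,24,255),(310,165,350,210),op=10)[0]; P=mm('top',fu,.076); print('funnel',P.min(0).round(1),P.max(0).round(1),circ(P))
h=ublobs(im,(0,0,0),(179,255,60),(322,198,340,225),mn=5)[0]; P=mm('top',h,.076); print('handle',P.min(0).round(1),P.max(0).round(1)); 
k=np.polyfit(P[:,0],P[:,1],1); print('  y=%.4f*x+%.1f'%tuple(k), 'axis dir from funnel')
for nm,lo,hi,b,z in [('white',(0,0,165),(179,40,255),(275,200,305,235),.12),('oil',(8,150,40),(20,255,255),(278,172,305,205),.21),('mill',(0,60,20),(14,255,120),(275,135,305,170),.19)]:
    w=ublobs(im,lo,hi,b); 
    if w: P=mm('top',w[0],z); print(nm,P.min(0).round(1),P.max(0).round(1))
E
```

```text
tray [449.3 -91.6] [586.4  89.9]
  x edge 1 at y=-10 538.3 slope -0.9045 res 0.49
  y edge 1 at x=520 87.1 slope -0.0697 res 0.47
  x edge -1 at y=-10 453.1 slope 0.0779 res 0.33
  y edge -1 at x=520 -88.8 slope -0.0781 res 1.12
fin [ 503.7 -119.2] [521.6 -89.3] [ 512.59118521 -104.16718599]
jar [489.3 -26. ] [567.6  42.3]
funnel [ 502.1 -426.5] [ 610.6 -322.3] [ 556.8 -374.2  104.6  108.4]
handle [ 438.1 -388.5] [ 500.8 -371.4]
  y=0.0958*x+-424.2 axis dir from funnel
white [ 398.8 -242.3] [ 457.3 -184.8]
oil [ 476.4 -238. ] [ 542.9 -183. ]
mill [ 595.3 -265.7] [ 723.7 -154.8]
```

```bash
cat >> h.py <<'E'
def plan(p,yaw,s=None):
    """shift (fractions) and roll to bring TCP to p (m) with tool y along world yaw (mod pi)"""
    s=s or bot.read_state(); Rm=R.from_rotvec(s['tcp_rot']).as_matrix()
    d=Rm.T@(np.array(p)-s['tool_pos'])/.5
    y=np.arctan2(Rm[1,1],Rm[0,1]); w=(yaw-y+np.pi/2)%np.pi-np.pi/2
    print('now',s['tool_pos'].round(4),'ytool %.3f'%y,'tilt',(Rm[:,2]).round(3),'q',s['q'].round(2),'t',s['time'].round(2))
    print('x,y,z',d.round(4),'roll %.4f'%(-w/np.pi),'rad %.3f'%w)
E
python3 - <<'E'
from h import *
plan((.5133,-.1044,.12),-.077)
print(onz('top',294,183,.21))
E
```

```text
Traceback (most recent call last):
  File "h.py", line 17, in plan
    print('now',s['tool_pos'].round(4),'ytool %.3f'%y,'tilt',(Rm[:,2]).round(3),'q',s['q'].round(2),'t',s['time'].round(2))
                                                                                                        ^^^^^^^^^^^^^^^
AttributeError: 'float' object has no attribute 'round'
```

```bash
sed -i "s/s\['time'\].round(2)/round(s['time'],2)/" h.py
python3 - <<'E'
from h import *
plan((.5133,-.1044,.12),-.077)
print(onz('top',294,183,.21))
E
```

```text
now [0.2901 0.6087 0.1947] ytool 1.126 tilt [-0.001 -0.002 -1.   ] q [ 1.09  0.26  1.61  0.    1.27 -0.04] t 0.1
x,y,z [-1.0166 -1.095   0.1516] roll 0.3829 rad -1.203
[ 0.53434658 -0.22417408  0.21      ]
```

>>> {"fn": "servo_tool", "kwargs": {
  "targets": [
    {"hand": -1,"x": -0.51,"y": -0.55,"z": 0,"roll": 0.19},
    {"hand": -1,"x": -0.51,"y": -0.55,"z": 0,"roll": 0.19},
    {"hand": -1,"x": -0.51,"y": -0.55,"z": 0,"roll": 0.19},
    {"hand": -1,"x": -0.51,"y": -0.55,"z": 0,"roll": 0.19},
    {"hand": -1,"x": -0.51,"y": -0.55,"z": 0,"roll": 0.19},
    {"hand": -1,"x": -0.51,"y": -0.55,"z": 0,"roll": 0.19},
    {"hand": -1,"x": -0.51,"y": -0.55,"z": 0,"roll": 0.19},
    {"hand": -1,"x": -0.51,"y": -0.55,"z": 0,"roll": 0.19},
    {"hand": -1,"x": -0.51,"y": -0.55,"z": 0,"roll": 0.19},
    {"hand": -1,"x": -0.51,"y": -0.55,"z": 0,"roll": 0.19}
  ],
  "grip_force": 80
}}

```text
time: 0.93
tool_pos: [0.4035, 0.2449, 0.1954]
tcp_rot: [1.57, 2.718, -0.005]
wrist_force: [0.1, 0.3, 0.8]
width: 1.0
grip_force: 0.0
```

```bash
python3 -c "
from h import *
plan((.5133,-.1044,.13),-.077)"
```

```text
now [0.4035 0.2449 0.1954] ytool 0.523 tilt [ 0.    -0.004 -1.   ] q [ 0.5  -0.13  2.02 -0.    1.25 -0.03] t 0.93
x,y,z [-0.7144 -0.1587  0.1335] roll 0.1910 rad -0.600
```

>>> {"fn": "servo_tool", "kwargs": {
  "targets": [
    {"hand": -1,"x": -0.715,"y": -0.159,"z": 0,"roll": 0.191},
    {"hand": -1,"x": -0.715,"y": -0.159,"z": 0,"roll": 0.191},
    {"hand": -1,"x": -0.715,"y": -0.159,"z": 0,"roll": 0.191},
    {"hand": -1,"x": -0.715,"y": -0.159,"z": 0,"roll": 0.191},
    {"hand": -1,"x": -0.715,"y": -0.159,"z": 0,"roll": 0.191},
    {"hand": -1,"x": -0.715,"y": -0.159,"z": 0,"roll": 0.191},
    {"hand": -1,"x": -0.715,"y": -0.159,"z": 0,"roll": 0.191},
    {"hand": -1,"x": -0.715,"y": -0.159,"z": 0,"roll": 0.191},
    {"hand": -1,"x": -0.715,"y": -0.159,"z": 0.05,"roll": 0.191},
    {"hand": -1,"x": -0.715,"y": -0.159,"z": 0.1,"roll": 0.191}
  ]
}}

```text
time: 1.77
tool_pos: [0.5179, -0.1031, 0.1474]
tcp_rot: [2.298, 2.131, 0.003]
wrist_force: [0.4, 0.3, -0.4]
width: 1.0
grip_force: 0.0
```

```bash
python3 - <<'E'
from h import *
plan((.5133,-.1044,.022),-.077)
a=read_camera('side'); b=read_camera('top')
A=cv2.resize(a[150:260,190:330],None,fx=4,fy=4); B=cv2.resize(b[150:260,210:310],None,fx=4,fy=4)
cv2.imwrite('pics/pre.png',cv2.resize(np.hstack([A,B]),None,fx=.83,fy=.83)[:,:,::-1])
E
```

```text
now [ 0.5179 -0.1031  0.1474] ytool -0.075 tilt [ 0.006 -0.004 -1.   ] q [-0.24  0.02  1.98 -0.    1.14 -0.17] t 1.77
x,y,z [-0.0024 -0.0106  0.2507] roll 0.0005 rad -0.002
```

View pics/pre.png

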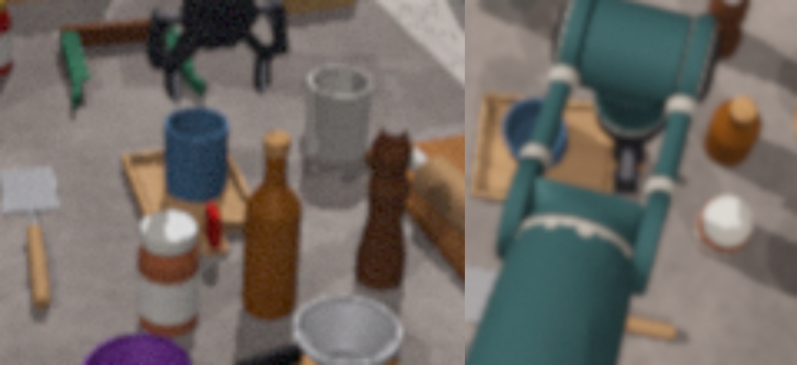

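The side view shows the gripper above and beyond the fin, which is visible at crop (213,225). Before descending I'll check the wrist drum's clearance to the oil bottle.

```bash
python3 - <<'E'
from h import *
P=np.array([[.29,.609,z] for z in np.arange(.195,.56,.04)]); u,v=proj('side',P); print(np.c_[P[:,2]-.195,u,v].round(2))
im=cv2.imread('pics/side0.png'); cv2.imwrite('pics/g.png',cv2.resize(im[0:130,90:220],None,fx=4.5,fy=4.5))
plan((.5133,-.1044,.022),-.077)
E
```

```text
[[0.0000e+00 1.5800e+02 1.1412e+02]
 [4.0000e-02 1.5713e+02 1.0590e+02]
 [8.0000e-02 1.5624e+02 9.7500e+01]
 [1.2000e-01 1.5533e+02 8.8920e+01]
 [1.6000e-01 1.5440e+02 8.0130e+01]
 [2.0000e-01 1.5345e+02 7.1150e+01]
 [2.4000e-01 1.5248e+02 6.1960e+01]
 [2.8000e-01 1.5149e+02 5.2550e+01]
 [3.2000e-01 1.5047e+02 4.2930e+01]
 [3.6000e-01 1.4942e+02 3.3070e+01]]
now [ 0.5104 -0.0976  0.141 ] ytool -0.074 tilt [-0.009  0.003 -1.   ] q [-0.24  0.02  1.99  0.    1.15 -0.16] t 1.87
x,y,z [-0.0136  0.009   0.2378] roll 0.0010 rad -0.003
```

View pics/g.png

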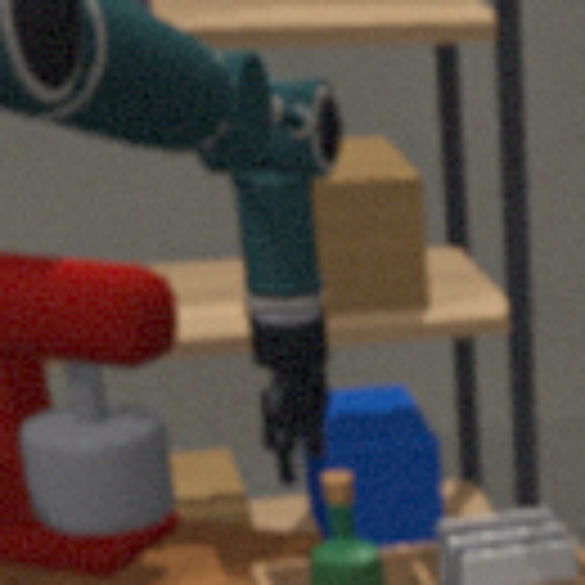

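>>> {"fn": "servo_tool", "kwargs": {
  "targets": [
    {"hand": -1,"x": 0,"y": 0,"z": 0,"roll": 0},
    {"hand": -1,"x": 0,"y": 0,"z": 0.04,"roll": 0},
    {"hand": -1,"x": 0,"y": 0,"z": 0.08,"roll": 0},
    {"hand": -1,"x": 0,"y": 0,"z": 0.12,"roll": 0},
    {"hand": -1,"x": 0,"y": 0,"z": 0.16,"roll": 0},
    {"hand": -1,"x": 0,"y": 0,"z": 0.2,"roll": 0},
    {"hand": -1,"x": 0,"y": 0,"z": 0.225,"roll": 0},
    {"hand": -1,"x": 0,"y": 0,"z": 0.24,"roll": 0},
    {"hand": -1,"x": 0,"y": 0,"z": 0.245,"roll": 0},
    {"hand": -1,"x": 0,"y": 0,"z": 0.245,"roll": 0}
  ]
}}

```text
time: 2.7
tool_pos: [0.5147, -0.0966, 0.0241]
tcp_rot: [2.297, 2.142, 0.001]
wrist_force: [-0.4, -0.7, 0.1]
width: 1.0
grip_force: 0.0
```

```bash
python3 -c "
from h import *
plan((.5133,-.1044,.022),-.077)"
```

```text
now [ 0.5147 -0.0966  0.0241] ytool -0.070 tilt [ 0.001 -0.    -1.   ] q [-0.23  0.15  2.08  0.    0.9  -0.16] t 2.7
x,y,z [-0.0157 -0.0018  0.0043] roll 0.0024 rad -0.007
```

>>> {"fn": "servo_tool", "kwargs": {
  "targets": [
    {"hand": -1,"x": -0.0157,"y": -0.002,"z": 0.003,"roll": 0.002},
    {"hand": -1,"x": -0.0157,"y": -0.002,"z": 0.003,"roll": 0.002},
    {"hand": -0.2,"x": -0.0157,"y": -0.002,"z": 0.003,"roll": 0.002},
    {"hand": 0.2,"x": -0.0157,"y": -0.002,"z": 0.003,"roll": 0.002},
    {"hand": 0.5,"x": -0.0157,"y": -0.002,"z": 0.003,"roll": 0.002},
    {"hand": 1,"x": -0.0157,"y": -0.002,"z": 0.003,"roll": 0.002},
    {"hand": 1,"x": -0.0157,"y": -0.002,"z": 0.003,"roll": 0.002},
    {"hand": 1,"x": -0.0157,"y": -0.002,"z": 0.003,"roll": 0.002},
    {"hand": 1,"x": -0.0157,"y": -0.002,"z": 0.003,"roll": 0.002},
    {"hand": 1,"x": -0.0157,"y": -0.002,"z": 0.003,"roll": 0.002}
  ]
}}

```text
time: 3.53
tool_pos: [0.5125, -0.1051, 0.0218]
tcp_rot: [-2.305, -2.134, 0.0]
wrist_force: [0.4, 0.5, 0.7]
width: -0.001
grip_force: 0.0
```

```bash
python3 -c "
from h import *
plan((.5133,-.1044,.022),-.077)
s=bot.read_state();print(s['width'],s['grip_force'],s['wrist_force'])"
```

```text
now [ 0.5125 -0.1051  0.0218] ytool -0.077 tilt [-0.  0. -1.] q [-0.25  0.16  2.08  0.    0.9  -0.17] t 3.53
x,y,z [ 0.0015  0.0015 -0.0004] roll -0.0001 rad 0.000
-0.0006875721835264475 0.0 [0.38309093 0.53886367 0.7036708 ]
```

The fingers shut on nothing, so the grasp missed. I'll look.

```bash
python3 - <<'E'
from h import *
a=read_camera('side'); b=read_camera('top')
A=cv2.resize(a[150:260,190:330],None,fx=4,fy=4); B=cv2.resize(b[150:260,210:310],None,fx=4,fy=4)
cv2.imwrite('pics/miss.png',cv2.resize(np.hstack([A,B]),None,fx=.83,fy=.83)[:,:,::-1])
print(proj('side',np.array([.5125,-.1051,.0218])),proj('top',np.array([.5133,-.1044,.052])))
E
```

```text
(np.float64(252.86979374991492), np.float64(219.7096372401409)) (np.float64(259.70267096295635), np.float64(196.16115099581782))
```

View pics/miss.png

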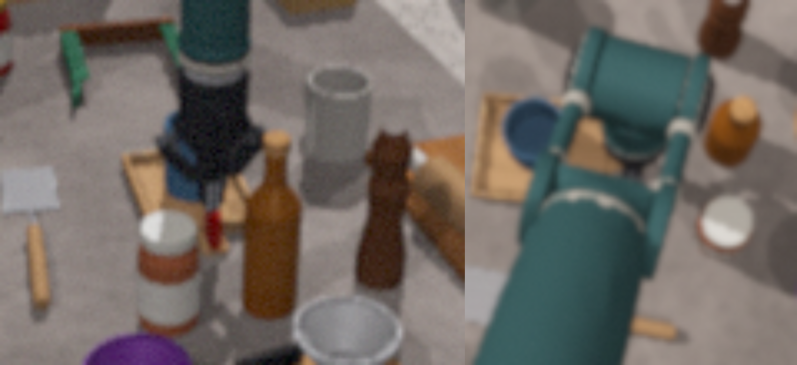

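The picture shows the shut fingers ending at about crop (213,205), just above or behind the intact red fin at (213,200–248). I'll check numerically whether the state's TCP agrees with the cameras.

```bash
python3 - <<'E'
from m import *
np.set_printoptions(linewidth=250)
s0=cv2.imread('pics/side0.png')[:,:,::-1].copy(); s1=read_camera('side'); cv2.imwrite('pics/side1.png',s1[:,:,::-1])
for s in(s0,s1):
    for lo,hi in[((0,140,60),(8,255,255)),((172,140,60),(179,255,255))]:
        for c in ublobs(s,lo,hi,(244,205,265,232),mn=3): print('fin',c.min(0).round(1),c.max(0).round(1))
print(s0[206:226,246:264].mean(2).astype(int)); print(s1[196:226,246:264].mean(2).astype(int))
print(s1[196:226,246:264,0].astype(int)-s1[196:226,246:264,1])
for z in(0.008,.022,.052): print(z,[np.round(proj('side',np.array([.5133,y,z])),1) for y in(-.0885,-.1044,-.1204)])
E
```

```text
fin [251.1 210.2] [256.9 224.8]
fin [244.2 224.8] [248.2 228.2]
fin [251.1 213.1] [256.8 224.6]
fin [245.6 227.8] [248.6 231.4]
fin [252.9 218.9] [255.2 222.4]
[[ 63  66  59  63  59  52  56  53  51  52  50  73 109 127 110  87 103 141]
 [ 60  65  65  61  59  61  63  55  49  43  57  89 126 137 129 100  89 123]
 [ 62  60  64  57  59  55  57  57  46  48  61 101 136 147 141 120  94  99]
 [ 62  65  62  66  66  51  58  60  60  72  85 109 141 146 148 134 105  85]
 [ 78  75  70  70  67  63  68  78  82  79  98 117 141 147 143 138 123  97]
 [ 90  87  88  89  86  81  79  81  91  94 107 133 146 144 145 145 141 115]
 [ 96  99  96  95  94  93  75  76  84  91 116 139 144 144 140 143 144 119]
 [108  98  97 100  99  85  61  69  78  90 120 147 149 143 148 146 140 115]
 [155 126  99  93  91  78  58  60  76  87 111 147 149 146 146 146 141 118]
 [197 169 123  95  96  72  48  60  63  63  99 136 142 145 151 152 143 109]
 [217 203 163 111  97  74  47  30  38  53  81 109 120 119 127 129 116  90]
 [218 216 193 135  86  71  40  40  46  36  52  74  76  79  81  82  80  67]
 [221 220 205 139  80  64  48  34  47  3
[... 4590 characters left out ...]
  15  20  15  17  27]
 [  4   3   5  20  29  34  55  69  82  71  50  35  14  10  13  11  15  21]
 [  2   3   7  20  30  36  50  65  73  75  48  35  14   5   6  10   8  18]
 [  1   1   5  16  28  31  41  58  83  80  53  35  21   7   4  11  11  18]
 [  1   4  11  18  27  24  33  48  77  64  48  42  31  11   8   9   9  19]
 [  3  12  24  26  23  30  31  44  66  54  45  36  32  12  10   9  12  18]
 [ 14  28  35  32  22  27  31  33  34  37  39  34  25   9  10   6   9  24]]
0.008 [array([251.5, 220.2]), array([252.9, 222.6]), array([254.4, 225. ])]
0.022 [array([251.6, 217.2]), array([253. , 219.5]), array([254.5, 221.9])]
0.052 [array([251.7, 210.6]), array([253.2, 212.9]), array([254.6, 215.2])]
```

The shut finger tips sit at row 212.7, on top of the fin at about z 0.053, while the state says 0.022. The start picture shows the same offset of about +25–30 mm, and x and y agree. So I'll treat reported z as about 30 mm too low, reopen and go down.

>>> {"fn": "servo_tool", "kwargs": {
  "targets": [
    {"hand": -1,"x": 0,"y": 0,"z": -0.01,"roll": 0},
    {"hand": -1,"x": 0,"y": 0,"z": -0.01,"roll": 0},
    {"hand": -1,"x": 0,"y": 0,"z": -0.01,"roll": 0},
    {"hand": -1,"x": 0,"y": 0,"z": -0.01,"roll": 0},
    {"hand": -1,"x": 0,"y": 0,"z": 0.005,"roll": 0},
    {"hand": -1,"x": 0,"y": 0,"z": 0.02,"roll": 0},
    {"hand": -1,"x": 0,"y": 0,"z": 0.035,"roll": 0},
    {"hand": -1,"x": 0,"y": 0,"z": 0.045,"roll": 0},
    {"hand": -1,"x": 0,"y": 0,"z": 0.052,"roll": 0},
    {"hand": -1,"x": 0,"y": 0,"z": 0.052,"roll": 0}
  ]
}}

```text
time: 4.52
tool_pos: [0.5113, -0.1048, -0.0057]
tcp_rot: [-2.304, -2.132, 0.002]
wrist_force: [-0.5, 0.5, 0.2]
width: 0.997
grip_force: 0.0
```

>>> {"fn": "servo_tool", "kwargs": {
  "targets": [
    {"hand": -0.4,"x": 0,"y": 0,"z": 0,"roll": 0},
    {"hand": 0.1,"x": 0,"y": 0,"z": 0,"roll": 0},
    {"hand": 0.4,"x": 0,"y": 0,"z": 0,"roll": 0},
    {"hand": 0.6,"x": 0,"y": 0,"z": 0,"roll": 0},
    {"hand": 1,"x": 0,"y": 0,"z": 0,"roll": 0},
    {"hand": 1,"x": 0,"y": 0,"z": 0,"roll": 0},
    {"hand": 1,"x": 0,"y": 0,"z": 0,"roll": 0},
    {"hand": 1,"x": 0,"y": 0,"z": 0,"roll": 0}
  ]
}}

```text
time: 5.18
tool_pos: [0.5138, -0.1054, -0.0033]
tcp_rot: [2.304, 2.133, 0.002]
wrist_force: [1.4, 1.3, 3.8]
width: 0.143
grip_force: 79.6
```

```bash
python3 - <<'E'
from m import *
plan((.5133,-.1044,-.006),-.077)
s=bot.read_state();print(s['width'],s['grip_force'],s['wrist_force'])
s1=read_camera('side'); cv2.imwrite('pics/side2.png',s1[:,:,::-1])
for c in ublobs(s1,(0,140,60),(8,255,255),(244,205,265,232),mn=2): print('fin',c.min(0).round(1),c.max(0).round(1))
np.set_printoptions(linewidth=250)
print(s1[206:230,246:264].mean(2).astype(int))
E
```

```text
now [ 0.5138 -0.1054 -0.0033] ytool -0.077 tilt [ 0.002 -0.    -1.   ] q [-0.25  0.19  2.1   0.    0.85 -0.17] t 5.18
x,y,z [ 0.0019 -0.0011  0.0054] roll -0.0001 rad 0.000
0.14296543073822018 79.57444310188293 [1.39728644 1.34952353 3.77418194]
fin [250.9 210.1] [255.9 224.9]
fin [243.6 224.8] [248.1 229.4]
[[ 35  34  20  15  31  22  34  51  54  31  22  15  36  20  22  30  25  17]
 [ 34  34  25  28  24  29  36  55  50  30  19  21  15  23  24  30  33  47]
 [ 33  23  15  20  24  25  38  48  48  33  20  31  20  50  72  78  62  73]
 [ 37  30  19  20  28  32  45  56  46  22  23  37  39  77 122 123  86  76]
 [ 57  49  35  23  26  48  70  70  58  41  59  65  53 102 146 137 102  72]
 [ 88  79  45   8  38  56  77  82  64  45  64  81  66  97 142 142 116  73]
 [102  89  53  28  39  75  81  74  59  35  64  79  67  93 134 138 122  79]
 [107  87  51  27  49  76  82  61  57  39  64  80  60  85 131 131 125  96]
 [116  98  59  25  53  79  78  74  61  53  65  76  61  94 131 137 132 103]
 [138 120  79  39  58  81  80  59  55  53  65  75  65 100 131 139 129 104]
 [151 141 107  45  54  81  83  53  46  4
[... 310 characters left out ...]
 70  74  71  72  71  62]
 [147 129 112  94  89  59  41  44  34  57  85  75  74  76  76  77  70  61]
 [126 114 102  95  94  78  59  28  52  64  98  94  87  79  80  86  88  77]
 [119 106  93  83  96  90  57  36  46  74 110 117 107 109 116 120 121  96]
 [110  91  70  74  87  90  69  41  51  79 112 116 128 133 137 142 131  86]
 [ 91  74  56  64  87  92  83  68  72  77  98 109 123 136 141 142 130  91]
 [ 67  59  61  59  78  90  90  86  85  80  79 103 127 142 141 140 129  83]
 [ 64  61  56  68  77  91  99  90  94  90  94 111 134 142 138 136 125  85]
 [ 64  58  59  60  84  93  97  96  96 104 118 123 132 134 135 130 117  72]
 [ 66  60  54  63  83  92  94  89  89 104 126 128 129 126 126 123 114  75]]
```

Gripped: 12 mm opening at 80 N, with the pads symmetric about the fin. Now slide it to staging and align the yaw.

>>> {"fn": "servo_tool", "kwargs": {
  "targets": [
    {"hand": 1,"x": 0.006,"y": -0.001,"z": -0.001,"roll": 0},
    {"hand": 1,"x": 0.018,"y": -0.002,"z": -0.001,"roll": 0.001},
    {"hand": 1,"x": 0.036,"y": -0.004,"z": -0.002,"roll": 0.002},
    {"hand": 1,"x": 0.058,"y": -0.007,"z": -0.002,"roll": 0.003},
    {"hand": 1,"x": 0.082,"y": -0.009,"z": -0.002,"roll": 0.004},
    {"hand": 1,"x": 0.106,"y": -0.012,"z": -0.002,"roll": 0.005},
    {"hand": 1,"x": 0.13,"y": -0.015,"z": -0.002,"roll": 0.006},
    {"hand": 1,"x": 0.152,"y": -0.017,"z": -0.002,"roll": 0.007},
    {"hand": 1,"x": 0.17,"y": -0.019,"z": -0.002,"roll": 0.008},
    {"hand": 1,"x": 0.18,"y": -0.02,"z": -0.002,"roll": 0.008}
  ]
}}

```text
time: 6.07
tool_pos: [0.509, -0.0132, -0.0033]
tcp_rot: [-2.331, -2.106, 0.001]
wrist_force: [-0.5, -3.0, 1.4]
width: 0.142
grip_force: 79.2
```

```bash
python3 - <<'E'
from m import *
plan((.5086,.0237,-.005),-.112)
s=bot.read_state();print(s['width'],s['grip_force'],s['wrist_force'])
im=read_camera('top'); cv2.imwrite('pics/top2.png',im[:,:,::-1])
t=ublobs(im,(8,60,100),(25,200,255),(180,165,262,225),op=8)
for P in t[:2]:
    P=mm('top',P,.018); print('tray',P.min(0).round(1),P.max(0).round(1))
P=mm('top',t[0],.018)
k,r=edge(P,1,1,480,570); print('  y edge at x=520 %.1f slope %.4f res %.2f'%(np.polyval(k,520),k[0],r))
for s in (1,-1):
    k,r=edge(P,0,s,60,140); print('  x edge at y=100 %.1f slope %.4f res %.2f'%(np.polyval(k,100),k[0],r))
E
```

```text
now [ 0.509  -0.0132 -0.0033] ytool -0.101 tilt [-0.001  0.    -1.   ] q [-0.07  0.17  2.13  0.    0.85  0.03] t 6.07
x,y,z [ 0.0733 -0.0082  0.0034] roll 0.0034 rad -0.011
0.1415797307762373 79.22929286956787 [-0.50888457 -2.9972767   1.38026672]
tray [454.7 118.4] [593.9 183.8]
tray [490.8   9.5] [539.8  76.1]
  y edge at x=520 179.1 slope -0.1049 res 0.29
  x edge at y=100 459.8 slope 2.1042 res 0.00
  x edge at y=100 499.0 slope -1.3204 res 0.32m.py:29: RankWarning: Polyfit may be poorly conditioned
  k=np.polyfit(np.array(X)[m],np.array(Y)[m],1); return k, np.std(r[m])
```

>>> {"fn": "servo_tool", "kwargs": {
  "targets": [
    {"hand": 1,"x": 0.01,"y": -0.001,"z": 0,"roll": 0.001},
    {"hand": 1,"x": 0.028,"y": -0.003,"z": 0,"roll": 0.002},
    {"hand": 1,"x": 0.048,"y": -0.005,"z": 0,"roll": 0.003},
    {"hand": 1,"x": 0.064,"y": -0.007,"z": 0,"roll": 0.003},
    {"hand": 1,"x": 0.073,"y": -0.008,"z": 0,"roll": 0.0034},
    {"hand": 1,"x": 0.073,"y": -0.008,"z": 0,"roll": 0.0034}
  ]
}}

```text
time: 6.62
tool_pos: [0.509, 0.0237, -0.0033]
tcp_rot: [-2.342, -2.092, -0.001]
wrist_force: [-0.3, 2.5, -0.6]
width: 0.144
grip_force: 79.0
```

```bash
python3 - <<'E'
from m import *
plan((.5292,.2082,-.004),-.112)
s=bot.read_state();print(s['width'],s['wrist_force'])
im=read_camera('top'); cv2.imwrite('pics/top3.png',im[:,:,::-1])
G=ublobs(im,(60,60,30),(95,255,255),(120,160,195,220))
for g in G[:2]:
    P=mm('top',g,.029); print('rail',P.min(0).round(1),P.max(0).round(1))
t=ublobs(im,(8,60,100),(25,200,255),(165,165,262,225),op=8)
P=mm('top',t[0],.018); print('tray',P.min(0).round(1),P.max(0).round(1))
k,r=edge(P,1,1,480,570); print('  y edge at x=520 %.1f slope %.4f res %.2f'%(np.polyval(k,520),k[0],r))
cv2.imwrite('pics/v8.png',cv2.resize(im[150:230,120:260],None,fx=5,fy=5,interpolation=cv2.INTER_CUBIC)[:,:,::-1])
E
```

```text
now [ 0.509   0.0237 -0.0033] ytool -0.113 tilt [-0.     0.001 -1.   ] q [-0.    0.17  2.13  0.    0.85  0.11] t 6.62
x,y,z [ 0.3712 -0.0014  0.0018] roll -0.0002 rad 0.001
0.1443010835487541 [-0.25507453  2.54737709 -0.61986024]
rail [443.2 239.1] [493.3 405.6]
rail [597.8 219.9] [629.6 389.7]
tray [456.7 157.9] [596.8 221.1]
  y edge at x=520 216.3 slope -0.1208 res 0.33
```

View pics/v8.png

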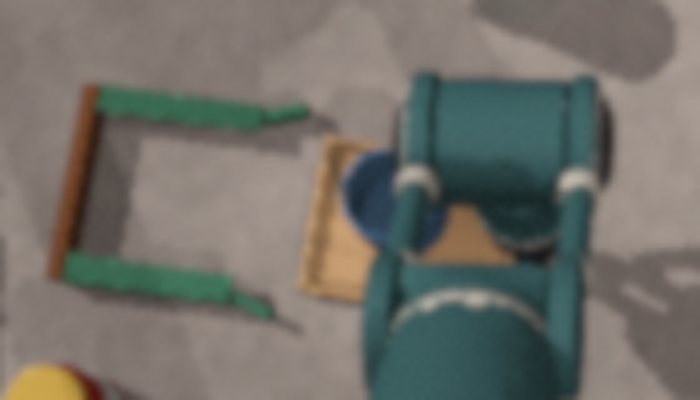

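The tray's front edge, at crop x 300–335, lies between the flares at (290,110) and (270,315), and it is parallel to the stop. Sliding in.

>>> {"fn": "servo_tool", "kwargs": {
  "targets": [
    {"hand": 1,"x": 0.006,"y": 0,"z": 0,"roll": 0},
    {"hand": 1,"x": 0.02,"y": 0,"z": 0,"roll": 0},
    {"hand": 1,"x": 0.038,"y": 0,"z": 0,"roll": 0},
    {"hand": 1,"x": 0.058,"y": 0,"z": 0,"roll": 0},
    {"hand": 1,"x": 0.078,"y": 0,"z": 0,"roll": 0},
    {"hand": 1,"x": 0.098,"y": 0,"z": 0,"roll": 0},
    {"hand": 1,"x": 0.118,"y": 0,"z": 0,"roll": 0},
    {"hand": 1,"x": 0.136,"y": 0,"z": 0,"roll": 0},
    {"hand": 1,"x": 0.15,"y": 0,"z": 0,"roll": 0},
    {"hand": 1,"x": 0.156,"y": 0,"z": 0,"roll": 0}
  ]
}}

```text
time: 7.5
tool_pos: [0.518, 0.101, -0.0033]
tcp_rot: [-2.342, -2.093, 0.0]
wrist_force: [-0.3, -1.7, -2.9]
width: 0.147
grip_force: 78.7
```

```bash
python3 - <<'E'
from m import *
plan((.5292,.2082,-.004),-.112)
s=bot.read_state();print(s['width'],s['wrist_force'],s['torque'])
im=read_camera('top'); cv2.imwrite('pics/top4.png',im[:,:,::-1])
G=ublobs(im,(60,60,30),(95,255,255),(120,160,195,220))
for g in G[:2]:
    P=mm('top',g,.029); print('rail',P.min(0).round(1),P.max(0).round(1))
t=ublobs(im,(8,60,100),(25,200,255),(140,165,240,225),op=8)
P=mm('top',t[0],.018); print('tray',P.min(0).round(1),P.max(0).round(1))
k,r=edge(P,1,1,500,570); print('  y edge at x=530 %.1f slope %.4f res %.2f'%(np.polyval(k,530),k[0],r))
# visible gap each side: sample hue across rows at a few columns
hsv=cv2.cvtColor(im,cv2.COLOR_RGB2HSV)
for c in(166,172): print(c,[tuple(int(a) for a in hsv[r,c]) for r in list(range(168,182))+list(range(200,214))])
E
```

```text
now [ 0.518   0.101  -0.0033] ytool -0.112 tilt [-0.  0. -1.] q [0.15 0.2  2.09 0.   0.85 0.26] t 7.5
x,y,z [ 0.2156 -0.0017  0.0015] roll 0.0000 rad -0.000
0.14736740036786639 [-0.29130694 -1.65986784 -2.85512547] [-0.3192234  -0.02636941 -0.07938349]
rail [417.1 154.3] [501.  405.7]
rail [542.7 160.4] [651.  242.2]
tray [468.7 240.4] [596. 298.]
  y edge at x=530 293.2 slope -0.1156 res 0.28
166 [(11, 31, 130), (27, 24, 119), (68, 46, 110), (74, 97, 103), (74, 111, 101), (74, 110, 102), (73, 104, 103), (63, 62, 95), (18, 77, 100), (14, 104, 130), (15, 107, 148), (15, 103, 153), (14, 102, 152), (15, 107, 150), (15, 111, 179), (15, 112, 180), (15, 114, 175), (15, 111, 165), (18, 92, 144), (27, 62, 119), (41, 59, 104), (61, 59, 90), (72, 91, 87), (72, 102, 85), (68, 60, 81), (27, 27, 84), (12, 32, 103), (11, 34, 119)]
172 [(11, 33, 131), (12, 30, 128), (22, 24, 117), (58, 33, 99), (71, 81, 85), (74, 103, 79), (67, 74, 76), (35, 59, 74), (17, 85, 87), (11, 60, 93), (175, 16, 94), (110, 36, 85), (106, 78, 75), (105, 113, 68), (20, 50, 117), (78, 33, 100), (86, 60, 97), (88, 78, 98), (90, 88, 98), (91, 90, 102), (91, 93, 104), (91, 94, 106), (92, 91, 107), (91, 87, 108), (91, 91, 107), (90, 91, 104), (91, 94, 100), (91, 86, 95)]
```

>>> {"fn": "servo_tool", "kwargs": {
  "targets": [
    {"hand": 1,"x": 0.006,"y": 0,"z": 0,"roll": 0},
    {"hand": 1,"x": 0.02,"y": 0,"z": 0,"roll": 0},
    {"hand": 1,"x": 0.038,"y": 0,"z": 0,"roll": 0},
    {"hand": 1,"x": 0.058,"y": 0,"z": 0,"roll": 0},
    {"hand": 1,"x": 0.078,"y": 0,"z": 0,"roll": 0},
    {"hand": 1,"x": 0.098,"y": 0,"z": 0,"roll": 0},
    {"hand": 1,"x": 0.118,"y": 0,"z": 0,"roll": 0},
    {"hand": 1,"x": 0.136,"y": 0,"z": 0,"roll": 0},
    {"hand": 1,"x": 0.15,"y": 0,"z": 0,"roll": 0},
    {"hand": 1,"x": 0.156,"y": 0,"z": 0,"roll": 0}
  ]
}}

```text
time: 8.38
tool_pos: [0.527, 0.1784, -0.0031]
tcp_rot: [-2.342, -2.094, -0.0]
wrist_force: [0.5, -2.3, -2.4]
width: 0.145
grip_force: 78.7
```

>>> {"fn": "servo_tool", "kwargs": {
  "targets": [
    {"hand": 1,"x": 0.006,"y": 0,"z": 0,"roll": 0},
    {"hand": 1,"x": 0.014,"y": 0,"z": 0,"roll": 0},
    {"hand": 1,"x": 0.022,"y": 0,"z": 0,"roll": 0},
    {"hand": 1,"x": 0.03,"y": 0,"z": 0,"roll": 0},
    {"hand": 1,"x": 0.038,"y": 0,"z": 0,"roll": 0},
    {"hand": 1,"x": 0.044,"y": 0,"z": 0,"roll": 0},
    {"hand": 1,"x": 0.048,"y": 0,"z": 0,"roll": 0},
    {"hand": 1,"x": 0.05,"y": 0,"z": 0,"roll": 0}
  ]
}}

```text
time: 9.05
tool_pos: [0.5298, 0.2022, -0.0031]
tcp_rot: [-2.343, -2.093, -0.0]
wrist_force: [1.1, -1.8, -2.9]
width: 0.141
grip_force: 78.8
```

```bash
python3 - <<'E'
from m import *
plan((.5292,.2082,-.004),-.112)
s=bot.read_state();print(s['width'],s['wrist_force'],s['torque'])
E
```

```text
now [ 0.5298  0.2022 -0.0031] ytool -0.113 tilt [ 0.  0. -1.] q [0.32 0.27 2.01 0.   0.87 0.43] t 9.05
x,y,z [ 0.0118 -0.0025  0.0017] roll -0.0003 rad 0.001
0.1405491248953592 [ 1.06614753 -1.81817624 -2.89090205] [-0.28024664 -0.02796804 -0.05296251]
```

>>> {"fn": "servo_tool", "kwargs": {
  "targets": [
    {"hand": 1,"x": 0.002,"y": 0,"z": 0,"roll": 0},
    {"hand": 1,"x": 0.004,"y": 0,"z": 0,"roll": 0},
    {"hand": 1,"x": 0.006,"y": 0,"z": 0,"roll": 0},
    {"hand": 1,"x": 0.008,"y": 0,"z": 0,"roll": 0},
    {"hand": 1,"x": 0.01,"y": 0,"z": 0,"roll": 0},
    {"hand": 1,"x": 0.01,"y": 0,"z": 0,"roll": 0}
  ]
}}

```text
time: 9.55
tool_pos: [0.5303, 0.2071, -0.0031]
tcp_rot: [-2.343, -2.092, -0.0]
wrist_force: [-0.1, -0.2, -3.1]
width: 0.14
grip_force: 78.7
```

>>> {"fn": "servo_tool", "kwargs": {
  "targets": [
    {"hand": 1,"x": 0.002,"y": 0,"z": 0,"roll": 0},
    {"hand": 1,"x": 0.004,"y": 0,"z": 0,"roll": 0},
    {"hand": 1,"x": 0.004,"y": 0,"z": 0,"roll": 0}
  ]
}}

```text
time: 9.8
tool_pos: [0.5305, 0.2091, -0.0031]
tcp_rot: [-2.343, -2.092, -0.0]
wrist_force: [-0.4, -1.7, -2.6]
width: 0.146
grip_force: 78.7
```

>>> {"fn": "servo_tool", "kwargs": {
  "targets": [
    {"hand": 1,"x": 0.002,"y": 0,"z": 0,"roll": 0},
    {"hand": 1,"x": 0.004,"y": 0,"z": 0,"roll": 0},
    {"hand": 1,"x": 0.004,"y": 0,"z": 0,"roll": 0}
  ]
}}

```text
time: 10.05
tool_pos: [0.531, 0.2091, -0.003]
tcp_rot: [2.34, 2.092, -0.003]
wrist_force: [0.1, -7.9, -1.5]
width: 0.141
grip_force: 79.0
```

>>> {"fn": "servo_tool", "kwargs": {
  "targets": [
    {"hand": 1,"x": 0.002,"y": 0,"z": 0,"roll": 0},
    {"hand": 1,"x": 0.004,"y": 0,"z": 0,"roll": 0},
    {"hand": 1,"x": 0.004,"y": 0,"z": 0,"roll": 0}
  ]
}}

```text
time: 10.3
tool_pos: [0.5314, 0.2091, -0.003]
tcp_rot: [2.338, 2.092, -0.006]
wrist_force: [1.2, -13.9, 0.6]
width: 0.146
grip_force: 79.2
```

```bash
python3 - <<'E'
from m import *
plan((.5305,.2091,-.004),-.112)
s=bot.read_state();print(s['wrist_force'],s['torque'])
im=read_camera('top'); cv2.imwrite('pics/top5.png',im[:,:,::-1])
t=ublobs(im,(10,75,100),(25,200,255),(120,165,220,225),op=8)
P=mm('top',t[0],.018); print('tray',P.min(0).round(1),P.max(0).round(1))
k,r=edge(P,1,1,510,580); print('  y edge at x=548 %.1f slope %.4f res %.2f'%(np.polyval(k,548),k[0],r))
E
```

```text
now [ 0.5314  0.2091 -0.003 ] ytool -0.111 tilt [ 0.    -0.006 -1.   ] q [ 0.34  0.27  1.99 -0.01  0.88  0.45] t 10.3
x,y,z [-0.0002 -0.0017  0.002 ] roll 0.0003 rad -0.001
[  1.21477973 -13.89965558   0.64036856] [-2.28435035 -0.2892645   0.16040227]
tray [476.3 399.7] [620.1 423.9]
  y edge at x=548 416.6 slope -0.1074 res 1.11
```

The tray is home: it stopped at y = 0.2091 against a predicted 0.208, and the force rises with no further motion. Now unload, release and rise.

>>> {"fn": "servo_tool", "kwargs": {
  "targets": [
    {"hand": 1,"x": -0.003,"y": 0,"z": 0,"roll": 0},
    {"hand": 1,"x": -0.006,"y": 0,"z": 0,"roll": 0},
    {"hand": 0.4,"x": -0.006,"y": 0,"z": 0,"roll": 0},
    {"hand": 0,"x": -0.006,"y": 0,"z": 0,"roll": 0},
    {"hand": -0.4,"x": -0.006,"y": 0,"z": 0,"roll": 0},
    {"hand": -0.4,"x": -0.006,"y": 0,"z": 0,"roll": 0},
    {"hand": -0.4,"x": -0.006,"y": 0,"z": -0.03,"roll": 0},
    {"hand": -0.4,"x": -0.006,"y": 0,"z": -0.08,"roll": 0},
    {"hand": -0.4,"x": -0.006,"y": 0,"z": -0.15,"roll": 0},
    {"hand": -0.4,"x": -0.006,"y": 0,"z": -0.22,"roll": 0}
  ]
}}

```text
time: 11.18
tool_pos: [0.5294, 0.2099, 0.1071]
tcp_rot: [-2.342, -2.092, 0.003]
wrist_force: [0.9, 0.8, 0.4]
width: 0.696
grip_force: 0.0
```

```bash
python3 - <<'E'
from m import *
s=bot.read_state();print(s['width'],s['wrist_force'])
plan((.4733,-.3817,.28),-1.48)
im=read_camera('side'); cv2.imwrite('pics/side6.png',im[:,:,::-1])
E
```

```text
0.6964003383831497 [0.87046888 0.81730311 0.40035347]
now [0.5294 0.2099 0.1071] ytool -0.113 tilt [-0.002 -0.001 -1.   ] q [0.33 0.14 1.92 0.   1.08 0.45] t 11.18
x,y,z [-1.1887  0.0207 -0.3449] roll 0.4352 rad -1.367
```

>>> {"fn": "servo_tool", "kwargs": {
  "targets": [
    {"hand": -0.4,"x": 0,"y": 0,"z": -0.08,"roll": 0},
    {"hand": -0.4,"x": 0,"y": 0,"z": -0.16,"roll": 0},
    {"hand": -0.4,"x": 0,"y": 0,"z": -0.24,"roll": 0},
    {"hand": -0.4,"x": -0.05,"y": 0,"z": -0.3,"roll": 0.02},
    {"hand": -0.4,"x": -0.12,"y": 0,"z": -0.33,"roll": 0.05},
    {"hand": -0.4,"x": -0.2,"y": 0,"z": -0.33,"roll": 0.08},
    {"hand": -0.4,"x": -0.28,"y": 0,"z": -0.33,"roll": 0.11},
    {"hand": -0.4,"x": -0.36,"y": 0,"z": -0.33,"roll": 0.14},
    {"hand": -0.4,"x": -0.44,"y": 0,"z": -0.33,"roll": 0.17},
    {"hand": -0.4,"x": -0.5,"y": 0,"z": -0.33,"roll": 0.2}
  ]
}}

```text
time: 12.07
tool_pos: [0.502, -0.0409, 0.2723]
tcp_rot: [2.877, 1.258, 0.001]
wrist_force: [0.9, 0.9, -0.3]
width: 0.7
grip_force: 0.0
```

```bash
python3 - <<'E'
from m import *
plan((.4733,-.3817,.27),-1.48)
E
```

```text
now [ 0.502  -0.0409  0.2723] ytool -0.746 tilt [ 0.001 -0.001 -1.   ] q [-0.13 -0.11  1.86 -0.    1.38  0.62] t 12.07
x,y,z [-0.5394  0.4207  0.0051] roll 0.2335 rad -0.734
```

>>> {"fn": "servo_tool", "kwargs": {
  "targets": [
    {"hand": -0.4,"x": -0.06,"y": 0.047,"z": 0,"roll": 0.03},
    {"hand": -0.4,"x": -0.12,"y": 0.094,"z": 0,"roll": 0.06},
    {"hand": -0.4,"x": -0.18,"y": 0.14,"z": 0,"roll": 0.09},
    {"hand": -0.4,"x": -0.24,"y": 0.187,"z": 0,"roll": 0.12},
    {"hand": -0.4,"x": -0.3,"y": 0.234,"z": 0,"roll": 0.15},
    {"hand": -0.4,"x": -0.36,"y": 0.281,"z": 0,"roll": 0.18},
    {"hand": -0.4,"x": -0.42,"y": 0.328,"z": 0,"roll": 0.21},
    {"hand": -0.4,"x": -0.48,"y": 0.374,"z": 0,"roll": 0.2335},
    {"hand": -0.4,"x": -0.52,"y": 0.406,"z": 0,"roll": 0.2335},
    {"hand": -0.4,"x": -0.539,"y": 0.4207,"z": 0,"roll": 0.2335}
  ]
}}

```text
time: 12.9
tool_pos: [0.4751, -0.3827, 0.2716]
tcp_rot: [3.137, 0.146, 0.0]
wrist_force: [0.0, -1.0, 0.0]
width: 0.703
grip_force: 0.0
```

>>> {"fn": "servo_tool", "kwargs": {
  "targets": [
    {"hand": -0.4,"x": 0,"y": 0,"z": 0,"roll": 0},
    {"hand": -0.4,"x": 0,"y": 0,"z": 0,"roll": 0},
    {"hand": -0.4,"x": 0,"y": 0,"z": 0,"roll": 0}
  ]
}}

```text
time: 13.15
tool_pos: [0.4759, -0.3779, 0.2719]
tcp_rot: [-3.137, -0.152, -0.0]
wrist_force: [0.5, -0.4, -0.4]
width: 0.699
grip_force: 0.0
```

```bash
python3 - <<'E'
from m import *
plan((.4733,-.3817,.27),-1.48)
s0=cv2.imread('pics/side0.png')[:,:,::-1].copy()
im=read_camera('top'); s=read_camera('side')
cv2.imwrite('pics/top7.png',im[:,:,::-1]);cv2.imwrite('pics/side7.png',s[:,:,::-1])
# handle in side view (from start picture), funnel rim in side view
h=ublobs(s0,(0,0,0),(179,255,60),(258,250,283,268),mn=5)[0]; P=mm('side',h,.064); print('handle side',P.min(0).round(1),P.max(0).round(1),'mean px',h.mean(0).round(1))
f=ublobs(s0,(0,0,60),(179,24,255),(274,236,315,262),op=6)[0]; print('funnel px',f.min(0).round(1),f.max(0).round(1)); P=mm('side',f,.076); print('funnel side',P.min(0).round(1),P.max(0).round(1))
for c in [(.558,-.3745,.076),(.4733,-.3817,.064),(.4385,-.3845,.064),(.6095,-.37,.076),(.506,-.379,.076)]: print(c,np.round(proj('side',np.array(c)),1))
# jar position in dock
j=ublobs(im,(98,80,20),(120,255,255),(150,150,215,215))
for q in j[:2]:
    P=mm('top',q,.096); print('jar top',P.min(0).round(1),P.max(0).round(1),circ(P))
t=ublobs(im,(0,140,60),(8,255,255),(190,180,215,210),mn=4)
for q in t: P=mm('top',q,.052); print('fin',P.min(0).round(1),P.max(0).round(1))
cv2.imwrite('pics/v9.png',np.hstack([cv2.resize(im[150:230,120:220],None,fx=4,fy=4,interpolation=cv2.INTER_CUBIC),cv2.resize(s[120:280,200:400],None,fx=2,fy=2,interpolation=cv2.INTER_CUBIC)])[:,:,::-1])
E
```

```text
now [ 0.4759 -0.3779  0.2719] ytool -1.474 tilt [ 0.     0.001 -1.   ] q [-0.71  0.1   1.66  0.    1.38  0.76] t 13.15
x,y,z [-0.0059  0.007   0.0037] roll 0.0020 rad -0.006
handle side [ 436.1 -399.2] [ 508.9 -361.6] mean px [269.9 259.3]
funnel px [274.8 235.6] [312.1 261.4]
funnel side [ 495.3 -432.5] [ 619.6 -299.3]
(0.558, -0.3745, 0.076) [294.8 249.7]
(0.4733, -0.3817, 0.064) [270.8 259.5]
(0.4385, -0.3845, 0.064) [260.7 262.3]
(0.6095, -0.37, 0.076) [308.8 245.7]
(0.506, -0.379, 0.076) [280.3 253.8]
jar top [507.7 271. ] [587.6 327.1] [547.4 305.5  60.5  85. ]
```

View pics/v9.png

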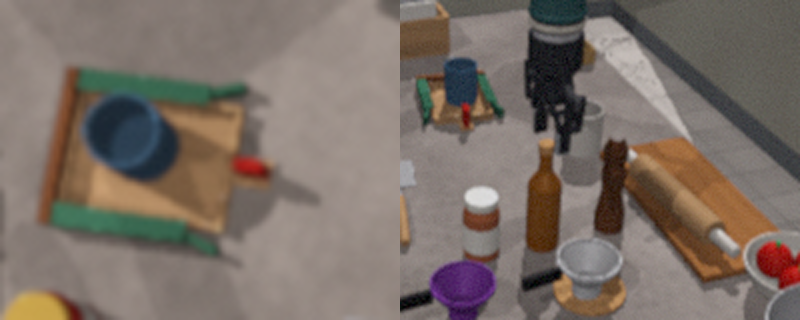

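Tray and jar are home: the stop touches the front edge at crop (70,140), the fin is at (250,168), and the jar is upright. The funnel and its handle agree in both views. Descending onto the handle.

>>> {"fn": "servo_tool", "kwargs": {
  "targets": [
    {"hand": -0.4,"x": -0.006,"y": 0.007,"z": 0.03,"roll": 0.002},
    {"hand": -0.4,"x": -0.006,"y": 0.007,"z": 0.08,"roll": 0.002},
    {"hand": -0.4,"x": -0.006,"y": 0.007,"z": 0.13,"roll": 0.002},
    {"hand": -0.4,"x": -0.006,"y": 0.007,"z": 0.18,"roll": 0.002},
    {"hand": -0.4,"x": -0.006,"y": 0.007,"z": 0.23,"roll": 0.002},
    {"hand": -0.4,"x": -0.006,"y": 0.007,"z": 0.28,"roll": 0.002},
    {"hand": -0.4,"x": -0.006,"y": 0.007,"z": 0.32,"roll": 0.002},
    {"hand": -0.4,"x": -0.006,"y": 0.007,"z": 0.34,"roll": 0.002},
    {"hand": -0.4,"x": -0.006,"y": 0.007,"z": 0.35,"roll": 0.002},
    {"hand": -0.4,"x": -0.006,"y": 0.007,"z": 0.35,"roll": 0.002}
  ]
}}

```text
time: 14.08
tool_pos: [0.4728, -0.382, 0.0962]
tcp_rot: [-3.137, -0.142, 0.002]
wrist_force: [-0.1, -0.2, -0.6]
width: 0.703
grip_force: 0.0
```

```bash
python3 - <<'E'
from m import *
plan((.4725,-.3815,.0135),-1.48)
s=read_camera('side'); cv2.imwrite('pics/side8.png',s[:,:,::-1])
st=bot.read_state()['tool_pos']
for b in(0,.03,.04): print(b,np.round(proj('side',st+[0,0,b]),1))
# dark gripper pixels that were not dark before
s7=cv2.imread('pics/side7.png')[:,:,::-1]
m=((s.max(2)<60)&(s7.max(2)>75)).astype(np.uint8)
for r in range(205,262,2):
    c=np.where(m[r,225:320])[0]+225; print(r,c.tolist() if len(c)<14 else (c.min(),c.max(),len(c)))
E
```

```text
now [ 0.4728 -0.382   0.0962] ytool -1.480 tilt [-0.001  0.001 -1.   ] q [-0.72  0.22  1.85  0.    1.07  0.76] t 14.08
x,y,z [-0.0003 -0.0009  0.1654] roll -0.0000 rad 0.000
0 [271.4 251.4]
0.03 [271.8 243.7]
0.04 [272.  241.1]
205 (np.int64(261), np.int64(286), 26)
207 (np.int64(261), np.int64(286), 26)
209 (np.int64(261), np.int64(285), 25)
211 (np.int64(261), np.int64(284), 24)
213 (np.int64(261), np.int64(281), 21)
215 (np.int64(261), np.int64(281), 20)
217 (np.int64(261), np.int64(281), 20)
219 (np.int64(262), np.int64(281), 20)
221 (np.int64(264), np.int64(281), 17)
223 (np.int64(264), np.int64(280), 17)
225 (np.int64(264), np.int64(286), 18)
227 (np.int64(265), np.int64(287), 19)
229 (np.int64(265), np.int64(286), 21)
231 (np.int64(265), np.int64(286), 20)
233 (np.int64(265), np.int64(285), 16)
235 (np.int64(264), np.int64(285), 18)
237 [274, 275, 276, 279, 280, 281, 282, 283, 284, 285]
239 [277, 278, 279, 280, 281, 282]
241 [278, 279, 280]
243 [278, 279, 280]
245 [276, 277, 278, 279, 280]
247 [276, 277, 278]
249 []
251 []
253 []
255 []
257 []
259 []
261 []
```

>>> {"fn": "servo_tool", "kwargs": {
  "targets": [
    {"hand": -0.4,"x": 0,"y": 0,"z": 0.02,"roll": 0},
    {"hand": -0.4,"x": 0,"y": 0,"z": 0.05,"roll": 0},
    {"hand": -0.4,"x": 0,"y": 0,"z": 0.08,"roll": 0},
    {"hand": -0.4,"x": 0,"y": 0,"z": 0.11,"roll": 0},
    {"hand": -0.4,"x": 0,"y": 0,"z": 0.135,"roll": 0},
    {"hand": -0.4,"x": 0,"y": 0,"z": 0.155,"roll": 0},
    {"hand": -0.4,"x": 0,"y": 0,"z": 0.165,"roll": 0},
    {"hand": -0.4,"x": 0,"y": 0,"z": 0.165,"roll": 0}
  ]
}}

```text
time: 14.8
tool_pos: [0.4723, -0.3826, 0.0132]
tcp_rot: [-3.137, -0.141, 0.002]
wrist_force: [0.4, -0.6, -0.2]
width: 0.7
grip_force: 0.0
```

>>> {"fn": "servo_tool", "kwargs": {
  "targets": [
    {"hand": 0,"x": 0,"y": 0,"z": 0,"roll": 0},
    {"hand": 0.3,"x": 0,"y": 0,"z": 0,"roll": 0},
    {"hand": 0.5,"x": 0,"y": 0,"z": 0,"roll": 0},
    {"hand": 0.65,"x": 0,"y": 0,"z": 0,"roll": 0},
    {"hand": 0.8,"x": 0,"y": 0,"z": 0,"roll": 0},
    {"hand": 1,"x": 0,"y": 0,"z": 0,"roll": 0},
    {"hand": 1,"x": 0,"y": 0,"z": 0,"roll": 0},
    {"hand": 1,"x": 0,"y": 0,"z": 0,"roll": 0}
  ]
}}

```text
time: 15.47
tool_pos: [0.4733, -0.3836, 0.0151]
tcp_rot: [3.138, 0.141, 0.001]
wrist_force: [-1.7, 0.3, 4.3]
width: 0.124
grip_force: 78.1
```

```bash
python3 - <<'E'
from m import *
plan((.4725,-.3815,.0135),-1.48)
s=read_camera('side'); cv2.imwrite('pics/side9.png',s[:,:,::-1])
s0=cv2.imread('pics/side0.png')[:,:,::-1].copy()
for i in(s0,s):
    f=ublobs(i,(0,0,60),(179,24,255),(274,236,315,275),op=6)[0]; print('funnel px',f.min(0).round(1),f.max(0).round(1))
E
```

```text
now [ 0.4733 -0.3836  0.0151] ytool -1.481 tilt [ 0.001 -0.001 -1.   ] q [-0.72  0.31  1.9  -0.    0.93  0.76] t 15.47
x,y,z [-0.0013 -0.0042  0.0033] roll -0.0004 rad 0.001
funnel px [274.8 235.6] [312.1 268.9]
funnel px [278.1 235.6] [314.4 270.6]
```

>>> {"fn": "servo_tool", "kwargs": {
  "targets": [
    {"hand": 1,"x": 0,"y": 0,"z": -0.01,"roll": 0},
    {"hand": 1,"x": 0,"y": 0,"z": -0.04,"roll": 0},
    {"hand": 1,"x": 0,"y": 0,"z": -0.1,"roll": 0},
    {"hand": 1,"x": 0,"y": 0,"z": -0.17,"roll": 0},
    {"hand": 1,"x": 0,"y": 0,"z": -0.24,"roll": 0},
    {"hand": 1,"x": 0,"y": 0,"z": -0.31,"roll": 0},
    {"hand": 1,"x": 0,"y": 0,"z": -0.38,"roll": 0},
    {"hand": 1,"x": 0,"y": 0,"z": -0.45,"roll": 0},
    {"hand": 1,"x": 0,"y": 0,"z": -0.52,"roll": 0},
    {"hand": 1,"x": 0,"y": 0,"z": -0.57,"roll": 0}
  ]
}}

```text
time: 16.35
tool_pos: [0.473, -0.3833, 0.3026]
tcp_rot: [3.137, 0.141, 0.002]
wrist_force: [0.1, 0.3, -1.2]
width: 0.128
grip_force: 78.1
```

```bash
python3 - <<'E'
from m import *
st=bot.read_state(); print(st['width'],st['grip_force'],st['wrist_force'])
im=read_camera('top'); s=read_camera('side'); st=bot.read_state()
cv2.imwrite('pics/top10.png',im[:,:,::-1]);cv2.imwrite('pics/side10.png',s[:,:,::-1])
plan((.45,.3,.3),-1.48)
# side: low-saturation grey funnel blob, near expected
c=np.array([.558,-.375,.33]); print('exp',proj('top',c),proj('side',c))
for q in ublobs(im,(0,0,60),(179,24,255),(305,150,370,230),op=12)[:2]: P=mm('top',q,.361); print('top px',q.min(0).round(1),q.max(0).round(1),P.min(0).round(1),P.max(0).round(1),circ(P))
for q in ublobs(s,(0,0,60),(179,24,255),(260,130,340,235),op=12)[:3]: print('side px',q.min(0).round(1),q.max(0).round(1))
# jar rim on top view, clear now
for q in ublobs(im,(98,80,20),(120,255,255),(130,150,190,215))[:1]: P=mm('top',q,.096); print('jar',P.min(0).round(1),P.max(0).round(1))
for q in ublobs(s,(98,80,20),(120,255,255),(200,140,270,200))[:2]: P=mm('side',q,.096); print('jar side',q.min(0).round(1),q.max(0).round(1),P.min(0).round(1),P.max(0).round(1))
E
```

```text
0.1282598942835451 78.05174946784973 [ 0.06730366  0.3172764  -1.18424737]
now [ 0.4749 -0.3849  0.3057] ytool -1.481 tilt [ 0.007 -0.007 -1.   ] q [-0.72  0.09  1.61 -0.    1.43  0.76] t 16.45
x,y,z [ 0.0729 -1.3688  0.0019] roll -0.0004 rad 0.001
exp (np.float64(344.1766229842909), np.float64(168.81203236132467)) (np.float64(301.30237267233855), np.float64(180.66160618164912))
top px [330.1 150.1] [360.8 180.2] [ 512.3 -421.5] [ 611.9 -322.9] [ 561.6 -373.2   94.9  109.7]
top px [322.1 214.1] [340.2 228.4] [ 360.7 -350. ] [ 404.2 -294.5] [ 381.6 -323.8   19.5   74. ]
side px [281.2 129.6] [339.4 199.2]
side px [288.1 213.1] [295.6 221.9]
side px [325.4 135.9] [331.9 143.1]
jar [507.7 271.3] [587.9 357.4]
jar side [221.9 149.1] [237.9 172.1] [480.  143.1] [586.4 350.3]
```

```bash
python3 - <<'E'
from m import *
im=cv2.imread('pics/top10.png')[:,:,::-1].copy(); s=cv2.imread('pics/side10.png')[:,:,::-1].copy()
for q in ublobs(im,(0,0,60),(179,22,255),(305,140,372,200),op=12)[:2]: P=mm('top',q,.367); print('top px',q.min(0).round(1),q.max(0).round(1),P.min(0).round(1),P.max(0).round(1),circ(P))
for q in ublobs(s,(0,0,60),(179,22,255),(265,145,330,215),op=12)[:3]: print('side px',q.min(0).round(1),q.max(0).round(1))
for c in [(.559,-.376,.299),(.56,-.376,.367),(.611,-.376,.367),(.508,-.376,.367)]: print(c,np.round(proj('side',np.array(c)),1),np.round(proj('top',np.array(c)),1))
for c in [(.550,.318,.096),(.512,.318,.096),(.588,.318,.096),(.550,.318,.006)]: print('jar',np.round(proj('side',np.array(c)),1),np.round(proj('top',np.array(c)),1))
A=cv2.resize(im[130:220,290:380],None,fx=4.4,fy=4.4,interpolation=cv2.INTER_CUBIC); B=cv2.resize(s[140:230,250:340],None,fx=4.4,fy=4.4,interpolation=cv2.INTER_CUBIC)
cv2.imwrite('pics/v10.png',np.hstack([A,B])[:,:,::-1])
E
```

```text
top px [330.4 150.4] [360.1 180.1] [ 511.5 -417.6] [ 609.  -322.6] [ 559.9 -371.2   92.2  106.2]
top px [364.8 144.1] [371.4 150.4] [ 609.9 -455.4] [ 631.3 -433.3] [ 620.4 -444.5   14.9   28.8]
side px [282.4 144.6] [329.4 198.2]
side px [273.4 174.8] [276.6 185.6]
(0.559, -0.376, 0.299) [300.9 190. ] [342.3 170.9]
(0.56, -0.376, 0.367) [303.2 169.3] [347.3 165.3]
(0.611, -0.376, 0.367) [319.4 166.8] [346.7 149.8]
(0.508, -0.376, 0.367) [286.2 172. ] [347.8 181.3]
jar [229.5 152.3] [151.2 183. ]
jar [221.2 153.5] [150.5 192.6]
jar [237.6 151.2] [151.9 173.5]
jar [229.7 170.2] [157.2 187.6]
```

```bash
python3 - <<'E'
from m import *
np.set_printoptions(linewidth=250)
im=cv2.imread('pics/top10.png')[:,:,::-1].copy(); s=cv2.imread('pics/side10.png')[:,:,::-1].copy()
ht=cv2.cvtColor(im,cv2.COLOR_RGB2HSV); hs=cv2.cvtColor(s,cv2.COLOR_RGB2HSV)
print('top cols 324..368'); 
for r in range(146,186,4): print(r,ht[r,324:368,1])
print('side cols 278..326')
for r in range(158,200,3): print(r,hs[r,278:326,1])
print('side V')
for r in range(158,200,6): print(r,hs[r,278:326,2])
E
```

```text
top cols 324..368
146 [31 29 29 30 31 33 32 30 32 31 33 31 32 32 31 32 31 33 33 31 33 33 32 31 31 29 31 31 31 31 31 32 31 29 31 31 32 31 31 31 33 30 22 12]
150 [31 29 31 31 32 32 32 31 31 31 31 31 31 32 32 31 31 30 27 27 25 25 22 23 24 26 26 29 29 29 30 30 30 30 31 31 31 31 27 12 15 20 20 11]
154 [31 31 32 32 32 31 32 30 32 32 32 26 22 16 16 10  8  8 10  8 10  8  8  8 10  8  8  7  5  5  8 10 14 20 23 23  9 20 26 18 12 36 81 92]
158 [ 31  32  32  31  32  32  31  29  26  18  14  10   7   8  10  10   8   6   8   8   8   8  10   8   7   7   8   8   8   8   8   8   7  11  12  11  15  43  74  95 101  94  97  95]
162 [ 31  32  32  32  30  30  26  19  12   8   9  10   7   8   7   8  10   9   6  10   8   8   8   8   7   8   6   6   7  13  17  22  24  23  20  18  12  35  81  95  96 101  97  96]
166 [32 35 32 32 32 30 24 12  9  9 10  7  7 10 14 21 28 29 30 30 29 26 26 16  9  5  8  5 10 29 29 12 16 24 24 25 26 28 28 17 50 93 99 92]
170 [ 30  31  31  33  31  32  29  19  10   8   9   7  12  17  28  32  30  32  33  32  32  32  32  30  13  38  79  95  95  91  95  96  95  89  50  15  25  18  12  42  
[... 3901 characters left out ...]
1 125 127 129 126 123 118 115 115 122 135 141 138 137 144 155 150 149 141 122 109 115 138 146 144 147 148]
182 [ 27  36  41  69  88  98 106 120 124 127 125 125 124 125 120  97  81  82  78  85  83  82  89  84  82  83  84  84  82  84  83  82  74  81  92 107 126 132 132 129 128 128 126 127 129 132 133 132]
188 [150 147 150 144 115 112 120 121 123 124 122 122 123 123 127 113  91  83  87  91  96 101 110 117 115 112 105 113 106 100  99  99 118 133 134 140 139 137 140 136 140 133 135 132 135 132 139 137]
194 [151 142 116  97 112 117 120 120 123 125 127 125 118 123 120 120 117 116 114 110 108 109 112 107  87  88  85  70  66  63  51  60  52  55  50  80 134 167 158 143 148 152 151 149 148 145 147 148]
```

>>> {"fn": "servo_tool", "kwargs": {
  "targets": [
    {"hand": 1,"x": 0.001,"y": -0.02,"z": 0,"roll": 0},
    {"hand": 1,"x": 0.004,"y": -0.06,"z": 0,"roll": 0},
    {"hand": 1,"x": 0.009,"y": -0.12,"z": 0,"roll": 0},
    {"hand": 1,"x": 0.014,"y": -0.19,"z": 0,"roll": 0},
    {"hand": 1,"x": 0.019,"y": -0.26,"z": 0,"roll": 0},
    {"hand": 1,"x": 0.024,"y": -0.33,"z": 0,"roll": 0},
    {"hand": 1,"x": 0.03,"y": -0.4,"z": 0,"roll": 0},
    {"hand": 1,"x": 0.035,"y": -0.47,"z": 0,"roll": 0},
    {"hand": 1,"x": 0.04,"y": -0.54,"z": 0,"roll": 0},
    {"hand": 1,"x": 0.045,"y": -0.61,"z": 0,"roll": 0}
  ]
}}

```text
time: 17.28
tool_pos: [0.4654, -0.0748, 0.2958]
tcp_rot: [-3.137, -0.14, 0.009]
wrist_force: [0.9, -0.0, -0.5]
width: 0.124
grip_force: 78.1
```

```bash
python3 - <<'E'
from m import *
plan((.464,.311,.30),-1.481)
s=bot.read_state();print(s['width'],s['wrist_force'])
E
```

```text
now [ 0.4654 -0.0748  0.2958] ytool -1.481 tilt [-0.006  0.002 -1.   ] q [-0.21 -0.17  1.88  0.    1.44  1.27] t 17.28
x,y,z [ 0.066  -0.7688 -0.0072] roll -0.0001 rad 0.000
0.1241989439204029 [ 0.90839659 -0.01210076 -0.50069025]
```

>>> {"fn": "servo_tool", "kwargs": {
  "targets": [
    {"hand": 1,"x": 0.006,"y": -0.07,"z": 0,"roll": 0},
    {"hand": 1,"x": 0.012,"y": -0.14,"z": 0,"roll": 0},
    {"hand": 1,"x": 0.018,"y": -0.21,"z": 0,"roll": 0},
    {"hand": 1,"x": 0.024,"y": -0.28,"z": 0,"roll": 0},
    {"hand": 1,"x": 0.03,"y": -0.35,"z": 0,"roll": 0},
    {"hand": 1,"x": 0.036,"y": -0.42,"z": 0,"roll": 0},
    {"hand": 1,"x": 0.042,"y": -0.49,"z": 0,"roll": 0},
    {"hand": 1,"x": 0.048,"y": -0.56,"z": 0,"roll": 0},
    {"hand": 1,"x": 0.053,"y": -0.62,"z": 0,"roll": 0},
    {"hand": 1,"x": 0.057,"y": -0.67,"z": 0,"roll": 0}
  ]
}}

```text
time: 18.12
tool_pos: [0.4635, 0.2607, 0.2955]
tcp_rot: [3.137, 0.143, -0.01]
wrist_force: [1.0, -0.1, -1.2]
width: 0.126
grip_force: 78.2
```

>>> {"fn": "servo_tool", "kwargs": {
  "targets": [
    {"hand": 1,"x": 0.004,"y": -0.04,"z": 0,"roll": 0},
    {"hand": 1,"x": 0.007,"y": -0.075,"z": 0,"roll": 0},
    {"hand": 1,"x": 0.009,"y": -0.095,"z": 0,"roll": 0},
    {"hand": 1,"x": 0.009,"y": -0.1,"z": 0,"roll": 0},
    {"hand": 1,"x": 0.009,"y": -0.1,"z": 0,"roll": 0},
    {"hand": 1,"x": 0.009,"y": -0.1,"z": 0,"roll": 0}
  ]
}}

```text
time: 18.62
tool_pos: [0.4658, 0.3081, 0.2983]
tcp_rot: [3.137, 0.14, -0.003]
wrist_force: [0.7, -0.3, -1.2]
width: 0.126
grip_force: 78.2
```

```bash
python3 - <<'E'
from m import *
plan((.464,.311,.16),-1.481)
s=bot.read_state();print(s['width'],s['wrist_force'])
E
```

```text
now [0.4658 0.3081 0.2983] ytool -1.481 tilt [-0.002 -0.002 -1.   ] q [ 0.54 -0.    1.72 -0.    1.43  2.02] t 18.62
x,y,z [-0.0026 -0.0065  0.2765] roll -0.0001 rad 0.000
0.12593966338647494 [ 0.66282487 -0.3346389  -1.17790776]
```

Down to about 55 mm above the rim, then measure before the last approach.

>>> {"fn": "servo_tool", "kwargs": {
  "targets": [
    {"hand": 1,"x": -0.0026,"y": -0.0065,"z": 0.02,"roll": 0},
    {"hand": 1,"x": -0.0026,"y": -0.0065,"z": 0.06,"roll": 0},
    {"hand": 1,"x": -0.0026,"y": -0.0065,"z": 0.11,"roll": 0},
    {"hand": 1,"x": -0.0026,"y": -0.0065,"z": 0.16,"roll": 0},
    {"hand": 1,"x": -0.0026,"y": -0.0065,"z": 0.21,"roll": 0},
    {"hand": 1,"x": -0.0026,"y": -0.0065,"z": 0.25,"roll": 0},
    {"hand": 1,"x": -0.0026,"y": -0.0065,"z": 0.27,"roll": 0},
    {"hand": 1,"x": -0.0026,"y": -0.0065,"z": 0.2765,"roll": 0},
    {"hand": 1,"x": -0.0026,"y": -0.0065,"z": 0.2765,"roll": 0},
    {"hand": 1,"x": -0.0026,"y": -0.0065,"z": 0.2765,"roll": 0}
  ]
}}

```text
time: 19.45
tool_pos: [0.4657, 0.3124, 0.1623]
tcp_rot: [-3.138, -0.14, -0.003]
wrist_force: [-0.2, -0.3, -0.9]
width: 0.127
grip_force: 78.2
```

```bash
python3 - <<'E'
from m import *
np.set_printoptions(linewidth=250)
plan((.464,.311,.113),-1.481)
im=read_camera('top'); s=read_camera('side')
cv2.imwrite('pics/top11.png',im[:,:,::-1]);cv2.imwrite('pics/side11.png',s[:,:,::-1])
for c in [(.55,.319,.153),(.55,.319,.221),(.602,.319,.221),(.498,.319,.221),(.55,.319,.096)]: print(c,np.round(proj('side',np.array(c)),1),np.round(proj('top',np.array(c)),1))
hs=cv2.cvtColor(s,cv2.COLOR_RGB2HSV)
print('side cols 214..246: H,S,V')
for r in range(118,162,2): print(r,'S',hs[r,214:247,1],'V',hs[r,214:247:2,2])
A=cv2.resize(im[130:220,110:200],None,fx=4.4,fy=4.4,interpolation=cv2.INTER_CUBIC); B=cv2.resize(s[100:190,185:275],None,fx=4.4,fy=4.4,interpolation=cv2.INTER_CUBIC)
cv2.imwrite('pics/v10.png',np.hstack([A,B])[:,:,::-1])
E
```

```text
now [0.4657 0.3124 0.1623] ytool -1.482 tilt [ 0.002  0.001 -1.   ] q [ 0.55  0.07  1.89 -0.    1.18  2.03] t 19.45
x,y,z [-0.0038  0.0026  0.0987] roll -0.0002 rad 0.001
(0.55, 0.319, 0.153) [229.3 140.5] [146.8 179.7]
(0.55, 0.319, 0.221) [229.1 125.9] [141.3 175.4]
(0.602, 0.319, 0.221) [240.6 124.6] [142.4 161.3]
(0.498, 0.319, 0.221) [217.4 127.3] [140.1 189.8]
(0.55, 0.319, 0.096) [229.4 152.2] [151. 183.]
side cols 214..246: H,S,V
118 S [26  5 22 36 15 19 33 27 27 16 27 22 22 29 26 30 27 24 35 28 27 22 37 30 25 28 26 24 22 29 19 19 30] V [39 47 70 94 93 93 93 88 96 95 94 89 93 89 93 93 95]
120 S [42 50 32 65 55 42 24 25 19 30 28 23 23 16 21 24 31 16 11 27 30 26 23 16 44 17 18 28 24 32 26 22 22] V [ 36  32  98  95  95 100  99  98  91  94  95 100  93  97  95  89  92]
122 S [ 36  62  42  83 100  89  54  10   9   2   7   0   2   7   2   2   2   2   9   5   5   2   5   8   9  15  34  22  26  22  25  23  19] V [ 28  49 151 127 112 105 109 110 106 114 110 108 114  97  89  90  95]
124 S [70 49 18 10 22 38 12  7  7  4 11  7  4  9  9  4  2  6  9  2  2  2  5  5  8  5  7  7 23 25 24 30 24
[... 3057 characters left out ...]
 80  74  78  73  76  84  70  70  76  80  82 102 134 120 119 117]
156 S [ 50  52  56  57  80  76  78  70  34 119 118 119 117 138 109 101 139 120 120 114 114 103 107 120  25 116 121 106  52  28  20  24  28] V [ 77  86  89  98  68  69  70  77  81  81  74  67  62  97  99 126 117]
158 S [174 138 144 193 169 171 118 116  38 112 120 113 143 114 131 125 119 128 135 112 131 115 143 122 117 127 118 133  73  30  25  29  22] V [ 79  90  83  80  47  66  68  68  71  72  70  66  70 104 112 122 128]
160 S [110  96 110 158 158 131 108  70  26 124 112 117 126 145 133 122 110 139 118 105 117 129 122 129  57  88 113 120 119  77  21  24  32] V [ 65  72  66  66  60  66  71  67  74  67  70  69  58  99 101 110 127]
```

Side view: the spout is centred on column 229.65 and the jar on 229.6, and the spout bottom is at row 142 as predicted. Now check y in the top view.

```bash
python3 - <<'E'
from m import *
np.set_printoptions(linewidth=250)
im=cv2.imread('pics/top11.png')[:,:,::-1].copy(); h=cv2.cvtColor(im,cv2.COLOR_RGB2HSV)
print('cols 122..162')
for r in range(156,194,3): print(r,'S',h[r,122:163,1])
for c in [(.55,.371,.224),(.55,.267,.224),(.602,.319,.224),(.55,.319,.224)]: print(c,np.round(proj('top',np.array(c)),1))
E
```

```text
cols 122..162
156 S [33 34 35 35 34 33 33 34 34 34 33 34 34 32 33 31 33 32 34 34 34 34 31 33 33 33 34 33 34 33 33 33 33 32 33 32 33 32 32 31 31]
159 S [32 33 31 35 32 33 34 32 34 36 33 34 32 30 32 33 33 31 31 32 32 33 35 33 33 33 33 33 33 33 33 33 35 34 34 32 33 31 31 31 33]
162 S [15  9 26 28 34 32 35 34 34 33 33 31 30 25 23 22 17 17 15 11 11  9 10 10 17 17 19 21 28 30 31 33 34 32 35 33 35 33 32 33 33]
165 S [29 22 15 25 20 33 35 34 32 28 22 15 12 12 12 10  8  8 10  8  5  8 10 10  8  8  7  8  8  9  9 18 30 32 32 33 33 33 31 33 32]
168 S [12 21 27 30 23  9 18 18 16 13 10  7 10  8  8  8  8  8 10  8 10  8  8  8  5  8  7  6  6  6  6  6  8 12 15 23 22 28 28 30 31]
171 S [ 76  30  14  22  25  19   9  39  15  13  11  10  10  10  10   8   8   8   8  10   8   5   8   8  11  10   8   9   6   8   7   6   6   6   9  59 110 114 111 113 111]
174 S [91 91 72 27 18 28 28 19  0  7 12 11 10  7  7  7  8  7 10  8  9  6 29 35 35 33 19  5  8  6  6  6  6  6  5 20 56 68 69 68 73]
177 S [ 86  56  22  14  22  27  28  30  35  28  23  11   5   7  10   7  10  10   6  15  53  86 106 110 113 113 120 107  17   5  
[... 344 characters left out ...]
 7   6   6  54 108 119 117 120 113 123 108]
186 S [ 55  29  36  71  89  96  92  97  99 103 101  93  93  75  27  19  26   0  11   6   8   8   6   7   6   6   7   7   5   6  27  78 107 116 116 118 118 117 114 113 122]
189 S [ 96  85  96 100  98  95  95  93  99  97  96  99 107  93  13  25  30  18  10  16   3   8   5   6   8  22  48  82 106 110 114 116 116 116 122 117 117 120 120 109 100]
192 S [ 96 109 102  87 100 101  97  91  91  97  96  94  99  59  11  23  24  13  17  21  32  12  49  44  65  92  96  83  78  65  51  37  55  85 111 114 117 104  78  14  76]
(0.55, 0.371, 0.224) [126.4 175. ]
(0.55, 0.267, 0.224) [155.7 175.5]
(0.602, 0.319, 0.224) [142.2 161.1]
(0.55, 0.319, 0.224) [141.  175.2]
```

View pics/v10.png

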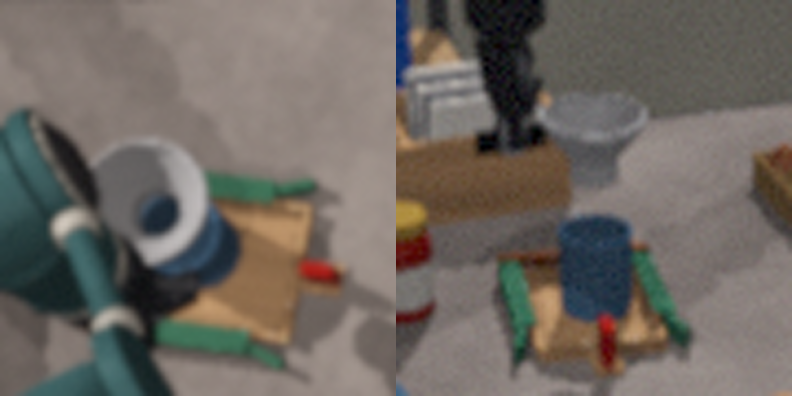

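The last picture shows the funnel level and upright over the jar. In the top view the jar is seen through the spout hole at about px (145.7,178.5), against (145.8,178.9) predicted for a centred funnel. The tray is home with the jar upright. Final descent.

>>> {"fn": "servo_tool", "kwargs": {
  "targets": [
    {"hand": 1,"x": 0,"y": 0,"z": 0.01,"roll": 0},
    {"hand": 1,"x": 0,"y": 0,"z": 0.025,"roll": 0},
    {"hand": 1,"x": 0,"y": 0,"z": 0.042,"roll": 0},
    {"hand": 1,"x": 0,"y": 0,"z": 0.058,"roll": 0},
    {"hand": 1,"x": 0,"y": 0,"z": 0.072,"roll": 0},
    {"hand": 1,"x": 0,"y": 0,"z": 0.083,"roll": 0},
    {"hand": 1,"x": 0,"y": 0,"z": 0.09,"roll": 0},
    {"hand": 1,"x": 0,"y": 0,"z": 0.094,"roll": 0},
    {"hand": 1,"x": 0,"y": 0,"z": 0.094,"roll": 0},
    {"hand": 1,"x": 0,"y": 0,"z": 0.094,"roll": 0}
  ]
}}

```text
time: 20.38
tool_pos: [0.465, 0.3123, 0.1142]
tcp_rot: [-3.138, -0.141, -0.0]
wrist_force: [-1.0, 0.4, -1.0]
width: 0.122
grip_force: 78.2
```

```bash
python3 - <<'E'
from m import *
np.set_printoptions(linewidth=250)
plan((.4657,.3124,.113),-1.481)
s=read_camera('side'); im=read_camera('top'); cv2.imwrite('pics/side12.png',s[:,:,::-1]); cv2.imwrite('pics/top12.png',im[:,:,::-1])
st=bot.read_state(); print(st['tool_pos'].round(4),st['wrist_force'].round(1))
h=cv2.cvtColor(s,cv2.COLOR_RGB2HSV)
for r in range(140,160): print(r,'S',h[r,220:240,1],'V',h[r,220:240,2])
o=np.array([.551,.318,st['tool_pos'][2]-.007])
for d in([0,0,0],[0,-.024,0]): print('outlet',np.round(proj('side',o+d),1))
for d in(-.038,0,.038): print('rim',np.round(proj('side',np.array([.55,.319+d,.096])),1))
ht=cv2.cvtColor(im,cv2.COLOR_RGB2HSV); print('top cols 128..166')
for r in range(164,192,3): print(r,ht[r,128:167,1])
print(np.round(proj('top',o),1),np.round(proj('top',o+[0,0,.022]),1),np.round(proj('top',o+[0,0,.068]),1))
E
```

```text
now [0.465  0.3123 0.1142] ytool -1.481 tilt [ 0.  0. -1.] q [ 0.55  0.11  1.94 -0.    1.09  2.03] t 20.38
x,y,z [ 0.0014 -0.0001  0.0024] roll -0.0001 rad 0.000
[0.4653 0.3124 0.1146] [ 0.8  1.1 -0.7]
140 S [ 7  0  4  7  9  4  4  6  6  6  6  2  6  2 11  0  6 16  5  8] V [108 119 122 114 118 124 128 128 129 130 123 114 124 123 121 123 132 113  94 101]
141 S [24  5 16 12  7  4  4  7  7  4  7  2  4  2  4  6  6 10 11 21] V [ 86  96  97 108 112 115 119 116 117 116 107 114 115 119 117 121 122 101  97 111]
142 S [71 31  9  8 19  5  5  3  8  5 10  8 10  8 14  8 16  9 14 23] V [ 90  82  86  94  94  94  95  99  97 101  99  94 100 101  91  96  94  89 107 132]
143 S [112  79  27   3   9   6   0   6   3   9   6   3   3  18   0  12   9  10  18  20] V [ 91  84  85  78  87  86  89  90  88  89  87  83  86  85  84  83  86 102 127 139]
144 S [123 106  75  26  12   6   9  13   0  14  10   9   9   6   3  16  15  19  21  28] V [ 93  96  92  87  83  87  86  80  84  89  78  82  81  83  80  82 100 122 134 139]
145 S [124 126 110  53   3  16   3   3   9   9  12  12   9   6   9  18  25  27  28  26] V [ 99 101
[... 3280 characters left out ...]
4 113 112]
182 [ 23  25  24  26  26  29  29  31  33  28  20  10  10  10  10   8   6  19  64 111 121 126 121 116 109  58  15   2   6   6   6   4  21  82  52  68 110 117 118]
185 [ 24  24  12  32  58  72  59  29  18  16  13  12   6   8   5   7   8   6  25  60  77  75  55  29   9   5   6   7   7   5   4  41  97 113 118  79  48 107 117]
188 [ 10  24  59  89  99  99  99  98 105  89  85  91  28  11  12  13   9  10   9   6   6   4   7   6   7   6   6   5   7  49 102 112 114 125 116  62  67 111 121]
191 [ 90  90 103  99  98  99  94  97  94  98  94 101  79  26  22  27   8   5   8   8   7   6   6   7   7  30  70 106 110 125 116 120 113  80  15  82 110 115 118]
[150.4 182.1] [148.8 180.8] [145.3 178.1]
```

Spout bottom is at row 152.0 against a predicted 152.2, giving a gap of about 11 mm, and the funnel is centred in both views. Settle, then hand in.

>>> {"fn": "servo_tool", "kwargs": {
  "targets": [
    {"hand": 1,"x": 0,"y": 0,"z": 0.002,"roll": 0},
    {"hand": 1,"x": 0,"y": 0,"z": 0.002,"roll": 0},
    {"hand": 1,"x": 0,"y": 0,"z": 0.002,"roll": 0},
    {"hand": 1,"x": 0,"y": 0,"z": 0.002,"roll": 0},
    {"hand": 1,"x": 0,"y": 0,"z": 0.002,"roll": 0},
    {"hand": 1,"x": 0,"y": 0,"z": 0.002,"roll": 0}
  ]
}}

```text
time: 20.98
tool_pos: [0.4649, 0.3122, 0.1132]
tcp_rot: [-3.138, -0.141, -0.0]
wrist_force: [1.3, 0.5, -1.0]
width: 0.119
grip_force: 78.2
```

```bash
python3 - <<'E'
from workcell import bot, ticket
s=bot.read_state(); print(s['tool_pos'],s['wrist_force'],s['width'])
if .111<s['tool_pos'][2]<.117: print(ticket.finish_job())
E
```

```text
[0.46488531 0.31218949 0.11319093] [ 1.25166788  0.52279619 -1.01467614] 0.11912307552906437
the job is handed in; nothing more can be done
None
```

I handed the job in at about 21 s, and no verdict came back: the tray is home against the stop and released, and the gripper still holds the funnel level and centred over the blue jar, its outlet about 1 cm above the rim.

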